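# Clamp the test cell until the force tab pops out

## Robot

A 7-joint arm with a two-finger parallel gripper is mounted at the origin on the work surface. World frame = base frame: x ahead of the robot, y to its left, z up, the work surface at z = 0. Lengths are in m, angles in rad, forces in N, time in s.
With the tool pointing down it reaches from about 0.35 to 0.9 m from the base axis. Payload 7.2 kg.
Tool frame: the origin (TCP) lies between the finger pads; the fingertips stand 19 mm ahead of it and the grasp point (between the pads) is the TCP; z points along the fingers, y is the direction in which the jaws open and shut (so a half turn about z gives the same grasp; the last joint's range is limited). The gripper opens to 88 mm and grips with 3 to 60 N. Pads are 20 mm wide; open, the fingers measure 115 mm over their backs; the gripper's body (75 mm by 178 mm) begins 61 mm behind the grasp point.
Start: joints at [-1.3, 0.411, -0.013, 1.596, 0.006, 1.134, -0.082], TCP at [0.208, 0.589, 0.205] pointing down, gripper open.
Joint ranges: [-2.95, 2.95], [-0.29, 1.99], [-1.47, 1.44], [0.14, 2.54], [-1.03, 4.17], [0.13, 1.85], [-2.86, 2.86]. Speed limits (rad/s): [2.39, 2.39, 3.01, 3.01, 3.14, 3.14, 3.14].

## Interface

Orientations are given as a unit quaternion [w, x, y, z].
In Python, from bench import arm gives the robot as it stands.
- The arm moves only by the shell command python3 -m crank 'ROWS'. ROWS is a JSON object of lists of equal length, an entry for each row: "delta_pos": the shift along the tool's x, y, z in mm, a list of three; "twist": the turn, a rotation vector about the tool's x, y, z in degrees, a list of three; "hand": the opening, from 0 (shut) to 1 (fully open). In form: {"delta_pos": [[x, y, z], ...], "twist": [[ax, ay, az], ...], "hand": [hand, ...]}. A call has 1 to 12 rows; each row is the pose to reach, as a shift and turn from the pose commanded when the call began, along the tool's axes at that moment; what a row does not reach only later rows make up. A row lasts 1/10 s, in which the tool goes at most 50 mm and 8.59 degrees, less where a joint would pass 70% of its speed; a pose out of reach is approached as far as the arm can. A call with a gripper value outside its range is refused whole. The fingers move at their own pace and stop on an object; the grip force is fixed at half the most. Time passes only in rows, so rows that repeat a pose let the fingers close. It gives the time, the measured TCP pose, the force and the opening at its end, in the units of the state.
- arm.get_obs(): the state, without advancing time (a new reading comes with each control period).
- arm.capture(name): name is "scene" or "top" or "wrist"; returns (picture, depth): 420x560x3 uint8, red, green, blue; 420x560 float32, m along the optical axis (not along the pixel's ray), 0 where there is no reading.
- arm.camera_model(name): a dict with "fx", "fy", "cx", "cy" (pixels), "k1" (the pictures are not rectified: a ray, as slopes to the right and down, at radius r is drawn at 1 + k1 r^2 times it, then the intrinsics apply), "world_from_camera" (4x4, takes a point from camera to world coordinates); the wrist camera has in their place "T_tool_cam" (4x4, takes a point from camera to tool coordinates, whose origin is the TCP and whose axes are the flange's). Camera axes: x right, y down, z forward; pixel columns grow to the right and rows downward; lengths in m; the calibration is good to about 2 mm. A picture is of the moment at which its call begins: read the wrist's pose just before it. camera_model takes no time and is no camera call.
- arm.hand_in(): hands the job in, once; it reports no verdict.
Trained networks look in the newest picture that a camera, given by its name, has taken for a name from the list of things; names that differ only in an ending like _2 or _b are one class to them, and where a whole thing is asked for, a point or a joint stands for the part that bears it (a point fixed in the world has none). Each returns a list of dicts, best first, with "confidence" (0 to 1); they miss things now and then, are a little off and sometimes report something else, mostly with a low value. They report only what shows in the picture. A call takes as long as a camera call. They do not tell look-alikes from the thing itself.
- arm.silhouettes(camera, name): "pixels" (420x560 bool, what is visible of it) and "extent" ([centre column, centre row, width, height] in pixels, round what is visible of it).
- arm.mark_of(camera, name): "location" ([column, row] in pixels: a listed point, or the origin of a listed thing).
The state is a dict: "clock": time; "q": joint angles; "qvel": joint speeds; "effort": joint torques, N m; "position": TCP position; "tool_rot": TCP orientation; "force": force on the tool from outside, world axes, zero at the start; "ft_torque": the same for the moment, N m; "grip_width": finger opening in m.
Only numpy, scipy, OpenCV 4.12 (cv2) and the standard library are available. Lean on these libraries where they do the work, as an engineer would, in place of code of your own. Each camera call takes 0.05 s, during which the arm holds its last target.

## Task

Slide the flat metal test cell, round boss first, along the bed between the clamp's rails, gently until it meets the stop and its boss is under the screw. Then wind the crank clockwise until the clamp's flat brass force tab has popped out as far as its groove, about 15 mm, stop there without overtightening (an eighth of a turn more would crack the cell), and let go, leaving everything else on the bench where it is.

Things in the scene. Friction and masses are not known exactly. Their poses are not given: they have to be found in the camera images.
- clamp: Grey C-shaped screw clamp fixed to the bench. Origin at bench level on the vertical screw axis; x across the bed, y the way the cell is slid in (towards the column), z up. Base 110 mm (x) by 250 mm (y -150 to +100), 10 mm thick; column at y = 60 to 100 mm; head 44 mm wide (x), y = -25 to +100, z = 85 to 115 mm.
- bed: Aluminium bed strip, top face at z = 12 mm of the clamp, y -150 to +100; origin and axes are the clamp's. Beside it two steel rails: inner faces x = +-21.5 mm, tops z = 20 mm, y = -50 to +30; their mouths flare to about +-32 mm at y = -85. More than 26 N of the cell on the bed while it is home (overtightened, or pushed down) cracks it.
- stop: Steel stop block at the end of the rails; its face is at y = +20 mm of the clamp, z = 12 to 28 mm. Its origin and axes are the clamp's. The cell must not be rammed into it (over 40 N).
- cell: Loose metal test cell, 200 g. Plate 40 mm wide (x), 12 mm thick, y = -115 to +20 mm; round boss 32 mm across at the leading end, top z = 26 mm; upright handle fin at y = -100 mm: 12 mm thick (x), 28 mm long (y), top z = 60 mm. Origin under the boss's centre; +y is the leading end. Home: its origin at x = 0, y = 0, z = 12 mm of the clamp, same axes.
- crank (a joint): Angle of the crank in rad, growing clockwise seen from above (tightens, foot goes down), range 0 to 12.5. At angle a the arm points at the angle 2.57 - a about z from the clamp's x axis. It takes about 5 to 7 N at the knob and stays where it is left. The tab comes out after 2 to 6.1 rad of winding from the start.
- knob_mid (a point): Middle of the crank's upright black knob, a freely revolving cylinder 16 mm across and 42 mm high (21 mm above and below this point), 45 mm from the screw axis, at z = 152 mm of the clamp. Below it is the crank arm, 20 mm wide at the knob, top at z = 131 mm.
- screw_axis (a point): Point on the vertical screw axis at the height of the knob's middle (z = 152 mm of the clamp). On the screw, under the head, hangs a sprung round foot (24 mm across, 13 N preload, then 2 N per mm); it goes down 18 mm per turn. The last user set how far it projects (differs by 7 mm, not measured): at the start it clears a seated cell's boss by 3 to 15 mm.
- tab (a joint): How far the flat brass force tab (26 mm wide, 6 mm high) stands out of the +x end of the grey gauge box on the foot, in m. 0 below 13 N of foot force, then it springs out fast, 6 mm per mm of further screw travel: out to its groove (0.015) at 18 N, 0.030 at 23 N. The box's end is at x = 39 mm, y = 0 of the clamp, just beyond the head's side, and sinks with the foot (z about 78 to 50 mm).
- dropper_clear: Bystander: clear dropper bottle, 44 mm across, 110 mm high, origin under its centre.
- dropper_amber: Bystander: amber dropper bottle, 44 mm across, 110 mm high, origin under its centre.
- beaker: Bystander: glass beaker, 72 mm across, 90 mm high, origin under its centre.
- stopper: Bystander: white stopper, 30 mm across, 26 mm high, origin under its centre.
- wash_bottle: Bystander: white wash bottle, 72 mm across, 185 mm high, origin under its centre.
- tube_rack: Bystander: wooden test tube rack, 50 by 200 mm, 128 mm high, origin under its centre.
- carton: Bystander: cream carton, 70 by 140 by 35 mm, origin under its centre.
Not all that is in view belongs to the job. Leave any green or pink look-alike of the cell alone.

How it is judged:
On the way, in this order (a step that is already met when the one before it is completed fails the run):
1. the cell lies on the bed, home against the stop under the screw, the tab still in (y of cell in the frame of clamp above -0.004 m and x of cell in the frame of clamp between -0.004 and 0.004 m and z of cell in the frame of clamp between 0.009 and 0.0145 m and value of joint tab below 0.004 m), for 0.2 s.
2. the tab has popped out with the cell home (y of cell in the frame of clamp above -0.004 m and x of cell in the frame of clamp between -0.004 and 0.004 m and z of cell in the frame of clamp between 0.009 and 0.0145 m and value of joint tab above 0.011 m and contact force between cell and bed between 13 and 26 N), for 0.2 s.
At the end, for the whole second after the job is handed in: The cell is home: flat on the bed, within 4 mm of the stop and within 4 mm of the bed's centre line; the force tab stands out more than 11 mm (of 15); the cell is pressed on the bed with 13 to 26 N and is at rest; the robot has let go (all of step 2 and linear speed of cell below 0.01 m/s); the robot touches nothing.
It fails at once if the cell is pressed on the bed with more than 26 N while home under the screw (overtightened or pushed down) (contact force between cell and bed above 26 N and y of cell in the frame of clamp above -0.01 m).
It fails at once if the cell is rammed into the stop with more than 40 N (contact force between cell and stop above 40 N).
It fails at once if a bystander is moved more than 30 mm (distance of any of dropper_clear, dropper_amber, beaker, stopper, wash_bottle, tube_rack, carton from where it was at the start of the episode above 0.03 m).
It also fails if it takes over 67 s, if anything falls off the work surface, if the arm or the gripper's body presses on something with over 40 N, if the wrist force passes 120 N, or if a joint passes its speed limit or range.

## Working session

There is one attempt and no reset: what is moved stays moved. The work goes in short steps, Python scripts to look and compute and a shell command to move; the robot and the scene stay as the last step left them, time stands still between calls to the robot, and variables do not carry over. Pictures are saved under pics/ and viewed, and the job is handed in when it is done.

```bash
ls; mkdir -p pics; python3 - <<'E'
from bench import arm
import cv2
o=arm.get_obs(); print({k:o[k] for k in ("clock","position","tool_rot","grip_width","force")})
for c in ("scene","top"):
    p,d=arm.capture(c); cv2.imwrite(f"pics/{c}0.png",p[:,:,::-1]); print(c,arm.camera_model(c))
    for n in ("cell","clamp","crank","knob_mid","screw_axis","bed","stop"):
        r=arm.mark_of(c,n); print(n,[(x["location"],round(x["confidence"],2)) for x in r[:3]])
print(arm.camera_model("wrist"))
print(arm.get_obs()["clock"])
E
```

```text
pics
{'clock': 0.0, 'position': array([0.20759896, 0.58896587, 0.20395187]), 'tool_rot': array([-8.48419831e-05,  1.68606890e-01,  9.85683075e-01, -7.65033432e-04]), 'grip_width': 0.088105414986153, 'force': array([ 0.06940202, -0.09786866, -0.37525932])}
scene {'fx': 482.4717542788948, 'fy': 482.4717542788948, 'cx': 275.0653545989427, 'cy': 204.08066819562725, 'k1': -0.045008794467802586, 'world_from_camera': array([[ 0.33706831,  0.50471894, -0.79476018,  1.51582377],
       [ 0.94131999, -0.16509645,  0.29438042, -0.36954283],
       [ 0.01736729, -0.84734996, -0.53075081,  0.81167677],
       [ 0.        ,  0.        ,  0.        ,  1.        ]])}
cell [([194.3, 273.1], 0.95), ([138.0, 233.8], 0.56)]
clamp [([352.6, 249.9], 0.71)]Traceback (most recent call last):
  File "<stdin>", line 7, in <module>
ValueError: it knows: beaker, bed, carton, cell, clamp, dropper_amber, dropper_clear, knob_mid, screw_axis, stop, stopper, tube_rack, wash_bottle
```

```bash
python3 - <<'E'
from bench import arm
import cv2
for c in ("scene","top"):
    p,d=arm.capture(c); cv2.imwrite(f"pics/{c}1.png",p[:,:,::-1]); 
    if c=="top": print(c,arm.camera_model(c))
    for n in ("cell","clamp","knob_mid","screw_axis"):
        r=arm.mark_of(c,n); print(n,[(x["location"],round(x["confidence"],2)) for x in r[:3]])
print(arm.camera_model("wrist"))
print(arm.get_obs()["clock"])
E
```

```text
cell [([135.9, 209.9], 0.85), ([360.6, 206.3], 0.65), ([134.4, 237.3], 0.63)]
clamp [([352.6, 248.4], 0.64)]
knob_mid [([369.1, 198.1], 0.65)]
screw_axis [([359.7, 206.7], 0.67)]
top {'fx': 409.4410246644487, 'fy': 409.4410246644487, 'cx': 273.29709905607774, 'cy': 205.0181728876609, 'k1': -0.020030792881064838, 'world_from_camera': array([[-0.00480104, -0.99859079,  0.0528524 ,  0.41100975],
       [-0.999968  ,  0.00445599, -0.00664447,  0.02782004],
       [ 0.0063996 , -0.05288261, -0.99858023,  1.42202562],
       [ 0.        ,  0.        ,  0.        ,  1.        ]])}
cell [([379.4, 283.6], 0.95), ([382.2, 250.2], 0.78), ([347.4, 185.2], 0.63)]
clamp [([219.5, 171.8], 0.97)]
knob_mid [([204.7, 173.5], 0.63)]
screw_axis [([212.2, 166.7], 0.84)]
{'fx': 322.1936280762171, 'fy': 322.1936280762171, 'cx': 276.2285264170344, 'cy': 214.00356571559618, 'k1': -0.03993027644633568, 'T_tool_cam': array([[-3.43317691e-04, -9.66613810e-01, -2.56237439e-01,
         6.99823247e-02],
       [ 9.99999938e-01, -3.10734836e-04, -1.67645624e-04,
         7.45736431e-04],
       [ 8.24266765e-05, -2.56237481e-01,  9.66613856e-01,
        -1.80019666e-01],
       [ 0.00000000e+00,  0.00000000e+00,  0.00000000e+00,
         1.00000000e+00]])}
0.65
```

View pics/scene1.png

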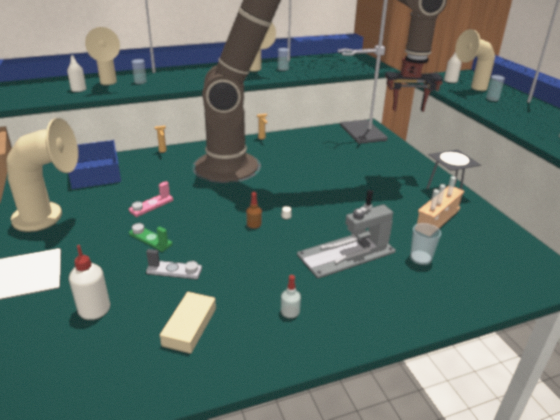

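View pics/top1.png

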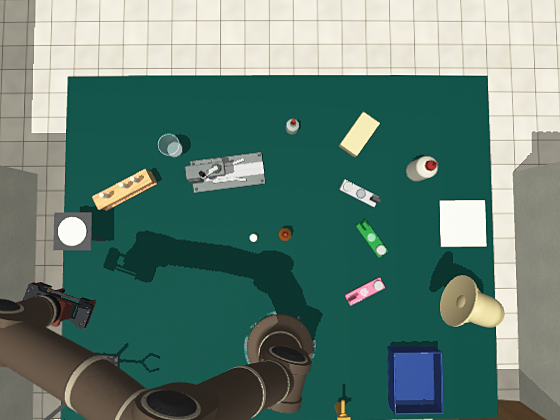

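```bash
cat > h.py <<'E'
from bench import arm
import numpy as np, cv2
def px2ray(m,uv):
    K=np.array([[m["fx"],0,m["cx"]],[0,m["fy"],m["cy"]],[0,0,1.]])
    p=cv2.undistortPoints(np.array(uv,float).reshape(-1,1,2),K,np.array([m["k1"],0,0,0.]))[:,0]
    return np.c_[p,np.ones(len(p))]
def onplane(m,uv,z,T=None):
    T=m["world_from_camera"] if T is None else T
    r=px2ray(m,uv)@T[:3,:3].T; o=T[:3,3]
    z=np.broadcast_to(z,len(r))
    return o+r*((z-o[2])/r[:,2])[:,None]
def bydepth(m,uv,d,T=None):
    T=m["world_from_camera"] if T is None else T
    r=px2ray(m,uv)*np.array(d)[:,None]
    return r@T[:3,:3].T+T[:3,3]
def wristT():
    from scipy.spatial.transform import Rotation as R
    o=arm.get_obs(); q=o["tool_rot"]; T=np.eye(4)
    T[:3,:3]=R.from_quat([q[1],q[2],q[3],q[0]]).as_matrix(); T[:3,3]=o["position"]
    return T@arm.camera_model("wrist")["T_tool_cam"]
def proj(m,P,T=None):
    T=m["world_from_camera"] if T is None else T
    c=(np.atleast_2d(P)-T[:3,3])@T[:3,:3]; s=c[:,:2]/c[:,2:]
    s=s*(1+m["k1"]*(s**2).sum(1))[:,None]
    return s*[m["fx"],m["fy"]]+[m["cx"],m["cy"]]
E
python3 - <<'E'
from h import *
p=cv2.imread("pics/top1.png")
a=cv2.resize(p[140:210,170:280],None,fx=7,fy=7,interpolation=cv2.INTER_CUBIC);cv2.imwrite("pics/t1a.png",a)
a=cv2.resize(p[165:225,320:400],None,fx=8,fy=8,interpolation=cv2.INTER_CUBIC);cv2.imwrite("pics/t1b.png",a)
m=arm.camera_model("top")
p,d=arm.capture("top"); np.save("pics/dtop.npy",d)
print(onplane(m,[[219.5,171.8],[212.2,166.7],[204.7,173.5],[347.4,185.2]],[0,.152,.152,0]))
for n in ("cell","clamp"):
  for r in arm.silhouettes("top",n): print(n,r["extent"],r["confidence"])
E
```

```text
[[ 0.60326339  0.20564886  0.        ]
 [ 0.5988251   0.20946138  0.152     ]
 [ 0.57758582  0.23276786  0.152     ]
 [ 0.55444979 -0.24085572  0.        ]]
cell [373.9, 239.8, 31.7, 38.9] 0.84
cell [360.9, 192.7, 37.5, 24.2] 0.7
cell [366.1, 290.0, 36.7, 23.7] 0.68
clamp [224.1, 172.1, 77.9, 35.5] 0.8
clamp [235.0, 172.8, 59.0, 16.0] 0.59
```

View pics/t1a.png

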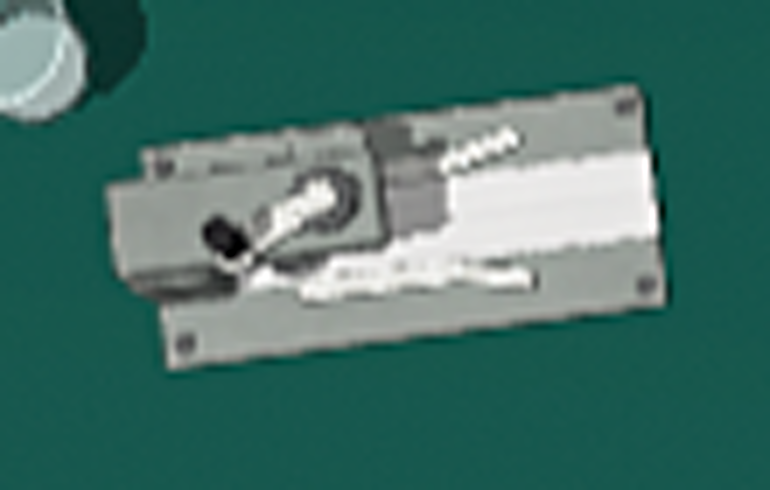

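View pics/t1b.png

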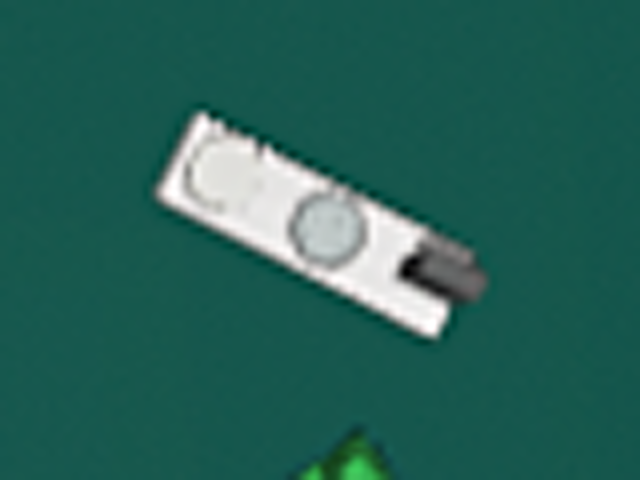

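```bash
cat >> h.py <<'E'
def fit2(L,W):
    L=np.array(L,float);W=np.array(W)[:,:2];lc=L.mean(0);wc=W.mean(0)
    z=((W-wc)@[1,1j])@np.conj((L-lc)@[1,1j]); th=np.angle(z)
    R=np.array([[np.cos(th),-np.sin(th)],[np.sin(th),np.cos(th)]])
    t=wc-R@lc
    return t,th,(L@R.T+t-W)
def tf(t,th,P):
    P=np.atleast_2d(P).astype(float);R=np.array([[np.cos(th),-np.sin(th)],[np.sin(th),np.cos(th)]])
    return P@R.T+t
E
python3 - <<'E'
from h import *
m=arm.camera_model("top")
c=np.array([[147,148],[640,85],[665,303],[168,370]])/7+[170,140]-0.5*(1-1/7)
print(fit2([[.055,.1],[.055,-.15],[-.055,-.15],[-.055,.1]],onplane(m,c,.010)))
c=np.array([[200,112],[157,195],[438,340]])/8+[320,165]-.4375
W=onplane(m,c,.012)
print(fit2([[.02,.02],[-.02,.02],[-.02,-.115]],W))
d=np.load("pics/dtop.npy")
print(onplane(m,[[320+445/8,165+272/8]],.06), d[199,376],bydepth(m,[[376,199]],[d[199,376]]))
for n in ("knob_mid","screw_axis"): print(n,[(x["location"],x["confidence"]) for x in arm.mark_of("top",n)])
E
```

```text
(array([0.59841606, 0.20166447]), np.float64(0.12350392251857216), array([[-0.00041363,  0.00271435],
       [-0.00011522, -0.00072199],
       [-0.00042217, -0.00224355],
       [ 0.00095103,  0.00025119]]))
(array([ 0.54879058, -0.23756848]), np.float64(-0.48447591627871583), array([[-5.76744751e-04, -1.15983546e-04],
       [ 4.76379971e-05, -6.53142103e-04],
       [ 5.29106753e-04,  7.69125648e-04]]))
[[ 0.50172114 -0.32347078  0.06      ]] 1.3727434 [[ 0.5020817  -0.32615187  0.05450602]]
knob_mid [([202.4, 172.8], 0.46)]
screw_axis [([200.0, 175.5], 0.74), ([213.3, 167.7], 0.67)]
```

```bash
cat >> h.py <<'E'
def plan(*goals):
    """goals (x,y,z,yaw_deg of tool y) world -> tool-frame shift mm/twist deg from current pose"""
    from scipy.spatial.transform import Rotation as R
    o=arm.get_obs(); q=o["tool_rot"]; R0=R.from_quat([q[1],q[2],q[3],q[0]])
    print("clock",o["clock"],"pos",o["position"].round(4),"F",o["force"].round(1),"w",round(o["grip_width"],4))
    for x,y,z,a in goals:
        a=np.radians(a); Y=np.array([np.cos(a),np.sin(a),0]);Z=np.array([0,0,-1.]);X=np.cross(Y,Z)
        Rg=R.from_matrix(np.c_[X,Y,Z])
        print((R0.inv().apply(np.array([x,y,z])-o["position"])*1000).round(1),np.degrees((R0.inv()*Rg).as_rotvec()).round(2))
E
python3 - <<'E'
from h import *
plan((.47,.2,.26,10),(.503,-.324,.2,-27.8),(.503,-.324,.042,-27.8))
m=arm.camera_model("top")
for n in ("wash_bottle","dropper_clear","dropper_amber","carton","stopper"):
  arm_r=arm.mark_of("top",n); print(n,[(onplane(m,[x["location"]],0)[0,:2].round(3),round(x["confidence"],2)) for x in arm_r[:2]])
E
```

```text
clock 0.9 pos [0.2078 0.5895 0.2048] F [-0.5  0.  -0.2] w 0.0875
[-376.8 -280.1  -55.3] [ 0.   -0.   60.58]
[-582.1 -763.4    4.7] [ 0.   -0.   98.38]
[-582.1 -763.4  162.7] [ 0.   -0.   98.38]
wash_bottle [(array([ 0.607, -0.483]), 0.62), (array([ 0.393, -0.025]), 0.4)]
dropper_clear [(array([0.622, 0.232]), 0.65), (array([ 0.753, -0.044]), 0.44)]
dropper_amber [(array([ 0.385, -0.014]), 0.62)]
carton [(array([ 0.738, -0.283]), 0.78), (array([0.597, 0.267]), 0.41)]
stopper [(array([0.379, 0.097]), 0.54), (array([0.54 , 0.521]), 0.31)]
```

```bash
python3 -m crank '{"delta_pos":[[-377,-280,-55],[-377,-280,-55],[-377,-280,-55],[-377,-280,-55],[-377,-280,-55],[-377,-280,-55],[-377,-280,-55],[-377,-280,-55],[-377,-280,-55],[-377,-280,-55],[-377,-280,-55]],"twist":[[0,0,60.6],[0,0,60.6],[0,0,60.6],[0,0,60.6],[0,0,60.6],[0,0,60.6],[0,0,60.6],[0,0,60.6],[0,0,60.6],[0,0,60.6],[0,0,60.6]],"hand":[1,1,1,1,1,1,1,1,1,1,1]}'; python3 -c "
from h import *
plan((.503,-.324,.2,-27.8))"
```

```text
clock: 2.25
position: [0.4724, 0.1964, 0.2606]
tool_rot: [0.001, 0.645, 0.764, 0.001]
force: [0.6, -0.0, 0.2]
grip_width: 0.088
clock 2.25 pos [0.4724 0.1964 0.2606] F [ 0.6 -0.   0.2] w 0.088
[-518.1  -56.9   60.7] [ 1.100e-01 -1.000e-02  3.742e+01]
```

```bash
python3 -m crank '{"delta_pos":[[-518,-57,60],[-518,-57,60],[-518,-57,60],[-518,-57,60],[-518,-57,60],[-518,-57,60],[-518,-57,60],[-518,-57,60],[-518,-57,60],[-518,-57,60],[-518,-57,60],[-518,-57,60]],"twist":[[0,0,37.5],[0,0,37.5],[0,0,37.5],[0,0,37.5],[0,0,37.5],[0,0,37.5],[0,0,37.5],[0,0,37.5],[0,0,37.5],[0,0,37.5],[0,0,37.5],[0,0,37.5]],"hand":[1,1,1,1,1,1,1,1,1,1,1,1]}'; python3 - <<'E'
from h import *
plan((.503,-.324,.042,-27.8))
T=wristT(); p,d=arm.capture("wrist"); np.save("pics/w1d.npy",d);np.save("pics/w1T.npy",T)
cv2.imwrite("pics/w1.png",p[:,:,::-1]); print(proj(arm.camera_model("wrist"),tf([.5488,-.2376],-.4845,[[0,-.1],[0,0]])@np.eye(2,3)+[0,0,.06],T))
p,d=arm.capture("top"); cv2.imwrite("pics/top2.png",p[:,:,::-1]);
cv2.imwrite("pics/top2c.png",cv2.resize(p[140:210,170:280,::-1],None,fx=7,fy=7,interpolation=cv2.INTER_CUBIC)); 
E
```

```text
clock: 3.45
position: [0.5032, -0.3228, 0.1988]
tool_rot: [0.0, 0.856, 0.517, -0.001]
force: [0.7, -0.4, -0.0]
grip_width: 0.0877
clock 3.45 pos [ 0.5032 -0.3228  0.1988] F [ 0.7 -0.4 -0. ] w 0.0877
[ -0.9   0.5 156.8] [-0.04  0.11  0.05]
[[277.25517294 203.70860241]
 [277.32617883 100.06170524]]
```

View pics/w1.png

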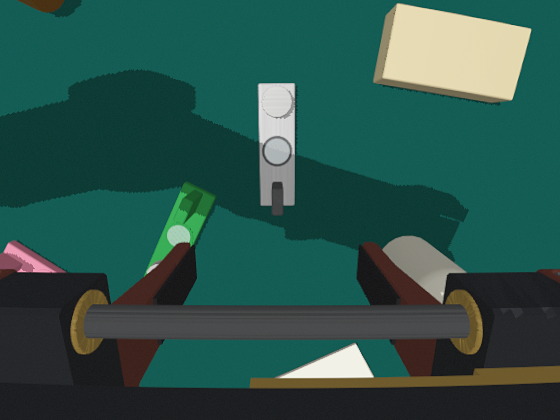

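```bash
python3 -m crank '{"delta_pos":[[-1,0.5,50],[-1,0.5,100],[-1,0.5,140],[-1,0.5,156],[-1,0.5,156],[-1,0.5,156]],"twist":[[0,0,0],[0,0,0],[0,0,0],[0,0,0],[0,0,0],[0,0,0]],"hand":[0.5,0.5,0.5,0.5,0.5,0.5]}'; python3 - <<'E'
from h import *
plan((.503,-.324,.042,-27.8))
p,d=arm.capture("wrist");cv2.imwrite("pics/w2.png",p[:,:,::-1])
p=cv2.imread("pics/top2.png");m=arm.camera_model("top")
E
```

```text
clock: 4.15
position: [0.5052, -0.3209, 0.0453]
tool_rot: [0.001, 0.855, 0.519, 0.001]
force: [0.8, 0.1, 0.9]
grip_width: 0.0451
clock 4.15 pos [ 0.5052 -0.3209  0.0453] F [0.8 0.1 0.9] w 0.0451
[-3.8 -0.5  3.3] [ 0.1  -0.02  0.35]
```

View pics/w2.png

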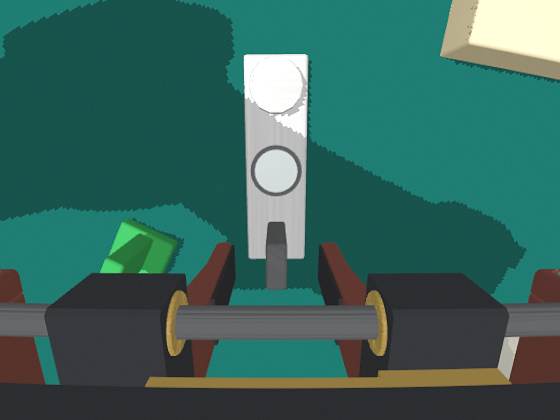

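View pics/top2c.png

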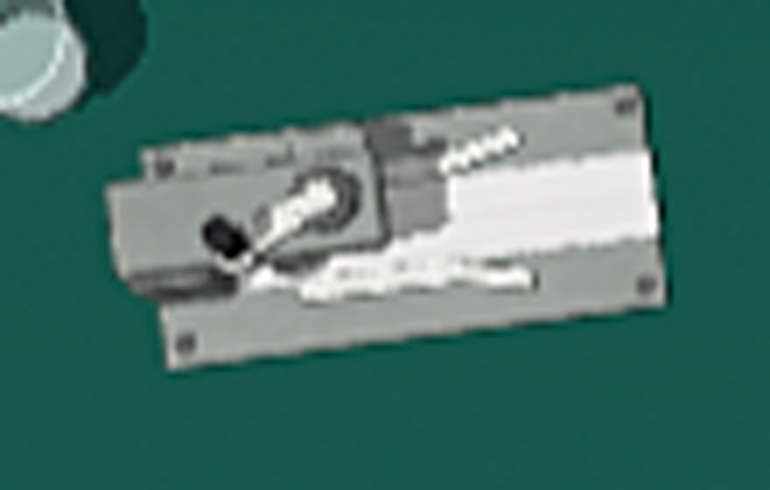

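```bash
python3 -m crank '{"delta_pos":[[-3,0,3],[-3,0,3],[-3,0,3],[-3,0,3],[-3,0,3],[-3,0,3],[-3,0,3],[-3,0,3]],"twist":[[0,0,0],[0,0,0],[0,0,0],[0,0,0],[0,0,0],[0,0,0],[0,0,0],[0,0,0]],"hand":[0.5,0.5,0,0,0,0,0,0]}'; python3 - <<'E'
from h import *
plan((.503,-.324,.042,-27.8))
p,d=arm.capture("wrist");cv2.imwrite("pics/w3.png",p[:,:,::-1])
E
```

```text
clock: 5.0
position: [0.5026, -0.3237, 0.0407]
tool_rot: [0.0, 0.855, 0.519, -0.0]
force: [0.8, 0.0, 0.2]
grip_width: 0.0108
clock 5.0 pos [ 0.5026 -0.3237  0.0407] F [0.8 0.  0.2] w 0.0108
[-0.1  0.5 -1.3] [0.   0.   0.29]
```

View pics/w3.png

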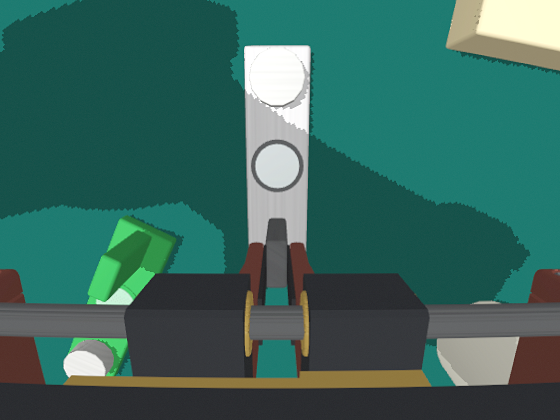

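```bash
python3 -m crank '{"delta_pos":[[0,0,-25],[0,0,-50],[0,0,-50]],"twist":[[0,0,0],[0,0,0],[0,0,0]],"hand":[0,0,0]}'; python3 - <<'E'
from h import *
g=tf([.5984,.2017],.1235,[0,-.235])[0]; print(g)
plan((*g,.09,7.08))
T=wristT(); p,d=arm.capture("wrist");cv2.imwrite("pics/w4.png",p[:,:,::-1]);np.save("pics/w4d.npy",d);np.save("pics/w4T.npy",T)
E
```

```text
clock: 5.35
position: [0.5039, -0.325, 0.0934]
tool_rot: [0.002, 0.855, 0.519, 0.001]
force: [0.9, -0.9, -1.7]
grip_width: 0.0105
[ 0.62734878 -0.03151014]
clock 5.35 pos [ 0.5039 -0.325   0.0934] F [ 0.9 -0.9 -1.7] w 0.0105
[317.3 -26.2   3.2] [  0.25   0.08 -34.61]
```

View pics/w4.png

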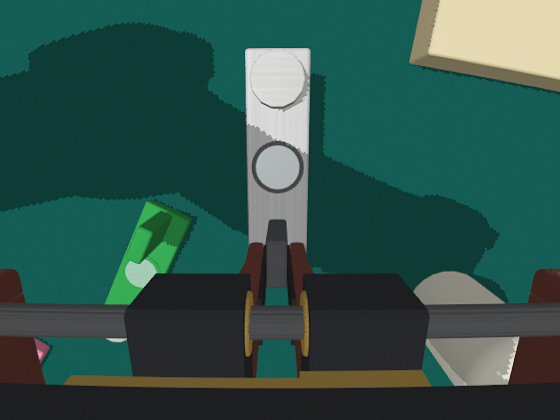

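```bash
python3 -m crank '{"delta_pos":[[50,-4,0],[100,-8,0],[150,-13,0],[200,-17,0],[250,-21,0],[290,-24,0],[317,-26,0],[317,-26,0],[317,-26,0]],"twist":[[0,0,-6],[0,0,-12],[0,0,-18],[0,0,-24],[0,0,-30],[0,0,-34.6],[0,0,-34.6],[0,0,-34.6],[0,0,-34.6]],"hand":[0,0,0,0,0,0,0,0,0]}'; python3 - <<'E'
from h import *
m=arm.camera_model("wrist");Tc=m["T_tool_cam"]
# intersect tool-frame plane z=+0.029
print("corners tool",onplane(m,[[244.5,46],[310.5,46],[277,78]],[.029,.029,.029-.002],Tc).round(4))
g=tf([.5984,.2017],.1235,[0,-.235])[0]
plan((*g,.09,7.08))
T=wristT(); p,d=arm.capture("wrist");cv2.imwrite("pics/w5.png",p[:,:,::-1]);np.save("pics/w5d.npy",d);np.save("pics/w5T.npy",T)
p,d=arm.capture("top");cv2.imwrite("pics/top5.png",cv2.resize(p[120:220,170:320,::-1],None,fx=5,fy=5,interpolation=cv2.INTER_CUBIC))
E
```

```text
clock: 6.3
position: [0.625, -0.03, 0.0891]
tool_rot: [-0.001, 0.661, 0.75, -0.001]
force: [0.3, -1.8, -1.2]
grip_width: 0.011
corners tool [[ 0.1186 -0.0188  0.029 ]
 [ 0.1186  0.0205  0.029 ]
 [ 0.1003  0.0005  0.027 ]]
clock 6.3 pos [ 0.625  -0.03    0.0891] F [ 0.3 -1.8 -1.2] w 0.011
[-1.8  2.1 -0.9] [-0.14  0.    0.1 ]
```

View pics/w5.png

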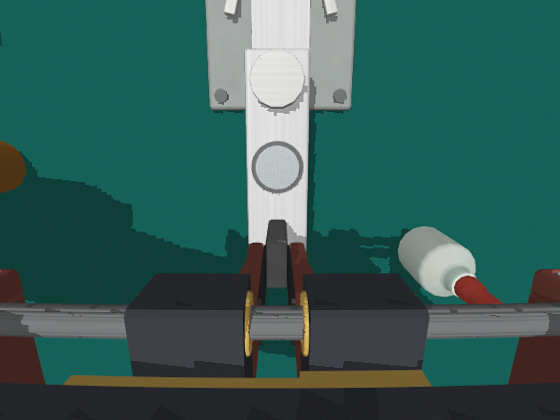

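View pics/top5.png

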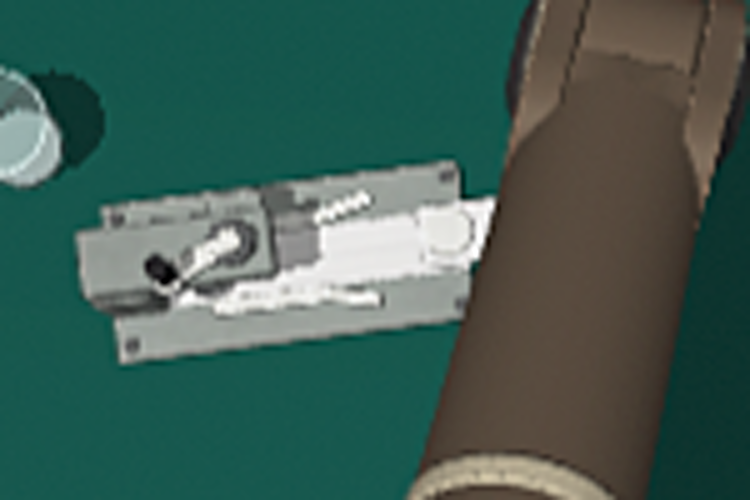

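```bash
python3 - <<'E'
from h import *
m=arm.camera_model("wrist");T=np.load("pics/w5T.npy")
W=onplane(m,[[209,108.5],[353,108.5]],.010,T)
print(W, np.linalg.norm(W[1]-W[0]))
d=np.degrees(np.arctan2(*(W[1]-W[0])[[1,0]]));print(d)
W4=onplane(m,[[209,108.5],[353,108.5],[206,3],[356.5,3]],.010,T)
for a,b in((0,2),(1,3)): print(np.degrees(np.arctan2(*(W4[b]-W4[a])[[1,0]]))-90)
p=cv2.imread("pics/w5.png");cv2.imwrite("pics/w5c.png",cv2.resize(p[0:130,190:370],None,fx=4,fy=4,interpolation=cv2.INTER_CUBIC))
mid=W.mean(0)[:2]; print("origin",tf(mid,np.radians(7.08),[0,.15]))
E
```

```text
[[0.56286535 0.04876998 0.01      ]
 [0.67289715 0.06262254 0.01      ]] 0.11090035785869294
7.175556122063157
6.295873237148712
8.095119855712
origin [[0.59939299 0.20455252]]
```

View pics/w5c.png

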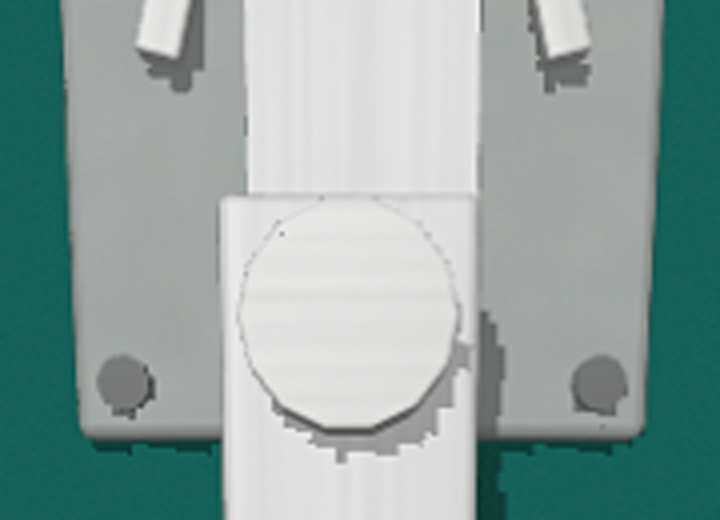

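```bash
python3 - <<'E'
from h import *
O=[.5992,.2040];th=np.radians(7.1)
g=tf(O,th,[-.0006,-.235])[0]
plan((*g,.056,7.1))
E
```

```text
clock 6.4 pos [ 0.6249 -0.032   0.0898] F [-1.  -0.4 -1.4] w 0.0111
[ 2.4  3.1 33.8] [-0.1   0.03 -0.11]
```

```bash
python3 -m crank '{"delta_pos":[[1,1.5,15],[2.4,3.1,30],[2.4,3.1,34],[2.4,3.1,34]],"twist":[[0,0,0],[0,0,0],[0,0,0],[0,0,0]],"hand":[0,0,0,0]}'; python3 - <<'E'
from h import *
O=[.5992,.2040];th=np.radians(7.1)
g=tf(O,th,[-.0006,-.235])[0]
plan((*g,.056,7.1))
T=wristT(); p,d=arm.capture("wrist");np.save("pics/w6T.npy",T)
cv2.imwrite("pics/w6c.png",cv2.resize(p[0:140,180:380,::-1],None,fx=4,fy=4,interpolation=cv2.INTER_CUBIC))
p,d=arm.capture("scene");cv2.imwrite("pics/s6.png",cv2.resize(p[180:290,270:430,::-1],None,fx=5,fy=5,interpolation=cv2.INTER_CUBIC))
E
```

```text
clock: 6.8
position: [0.6277, -0.028, 0.0551]
tool_rot: [-0.001, 0.662, 0.749, -0.001]
force: [0.7, -0.4, -1.9]
grip_width: 0.0108
clock 6.8 pos [ 0.6277 -0.028   0.0551] F [ 0.7 -0.4 -1.9] w 0.0108
[-1.2 -0.2 -0.9] [-0.15 -0.01 -0.03]
```

View pics/w6c.png

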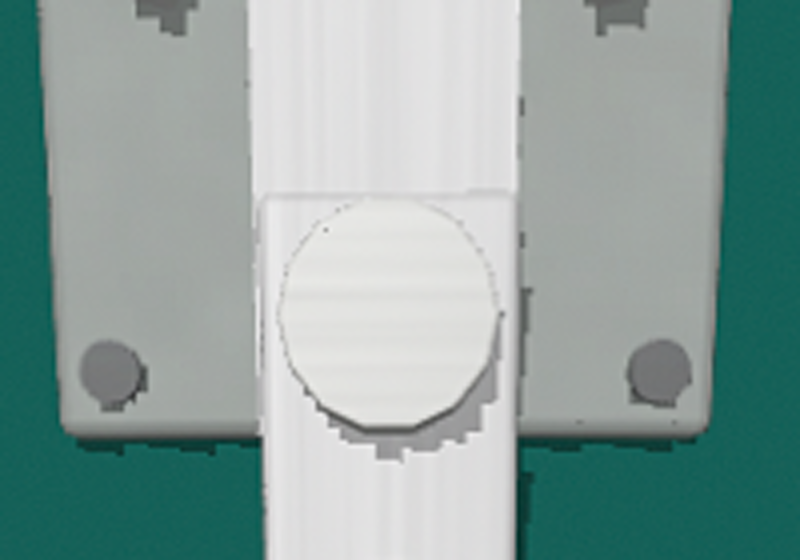

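View pics/s6.png

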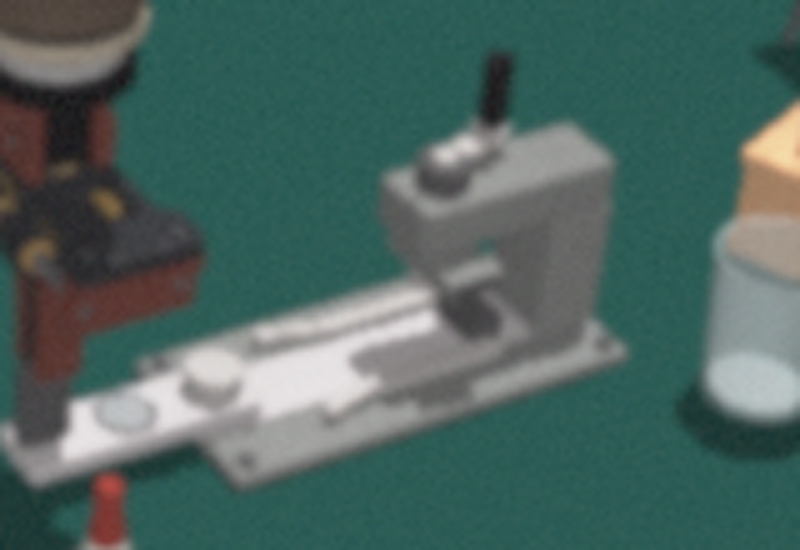

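```bash
python3 -m crank '{"delta_pos":[[0,-0.6,1],[0,-0.6,1.5],[10,-0.6,1.5],[20,-0.6,1.5],[30,-0.6,1.5],[40,-0.6,1.5]],"twist":[[0,0,0],[0,0,0],[0,0,0],[0,0,0],[0,0,0],[0,0,0]],"hand":[0,0,0,0,0,0]}'; python3 - <<'E'
from h import *
O=[.5992,.2040];th=np.radians(7.1)
plan((*tf(O,th,[-.0006,-.0993])[0],.053,7.1))
p,d=arm.capture("wrist")
cv2.imwrite("pics/w7c.png",cv2.resize(p[0:140,180:380,::-1],None,fx=4,fy=4,interpolation=cv2.INTER_CUBIC))
E
```

```text
clock: 7.5
position: [0.623, 0.0135, 0.0553]
tool_rot: [-0.0, 0.662, 0.75, 0.0]
force: [-0.5, -0.1, -1.3]
grip_width: 0.0112
clock 7.5 pos [0.623  0.0135 0.0553] F [-0.5 -0.1 -1.3] w 0.0112
[92.7 -0.6  2.3] [ 0.   -0.02  0.05]
```

View pics/w7c.png

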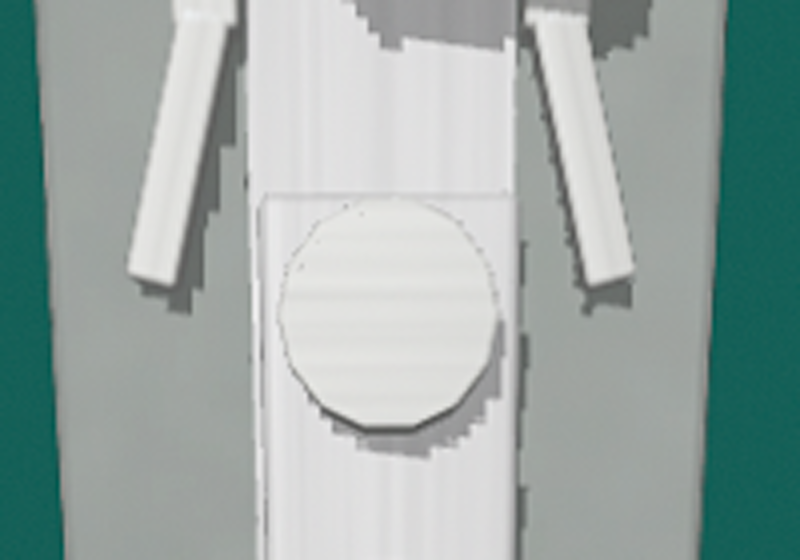

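```bash
python3 -m crank '{"delta_pos":[[0,-1.2,1],[0,-1.2,2],[5,-1.2,2],[10,-1.2,2],[15,-1.2,2],[20,-1.2,2]],"twist":[[0,0,0],[0,0,0],[0,0,0],[0,0,0],[0,0,0],[0,0,0]],"hand":[0,0,0,0,0,0]}'; python3 - <<'E'
from h import *
O=[.5992,.2040];th=np.radians(7.1)
plan((*tf(O,th,[-.0006,-.0993])[0],.053,7.1))
p,d=arm.capture("wrist")
cv2.imwrite("pics/w8c.png",cv2.resize(p[0:140,180:380,::-1],None,fx=4,fy=4,interpolation=cv2.INTER_CUBIC))
E
```

```text
clock: 8.15
position: [0.6195, 0.032, 0.0533]
tool_rot: [0.0, 0.662, 0.749, 0.0]
force: [-0.1, -0.9, -1.0]
grip_width: 0.0106
clock 8.15 pos [0.6195 0.032  0.0533] F [-0.1 -0.9 -1. ] w 0.0106
[73.9  0.5  0.3] [ 0.01 -0.   -0.01]
```

View pics/w8c.png

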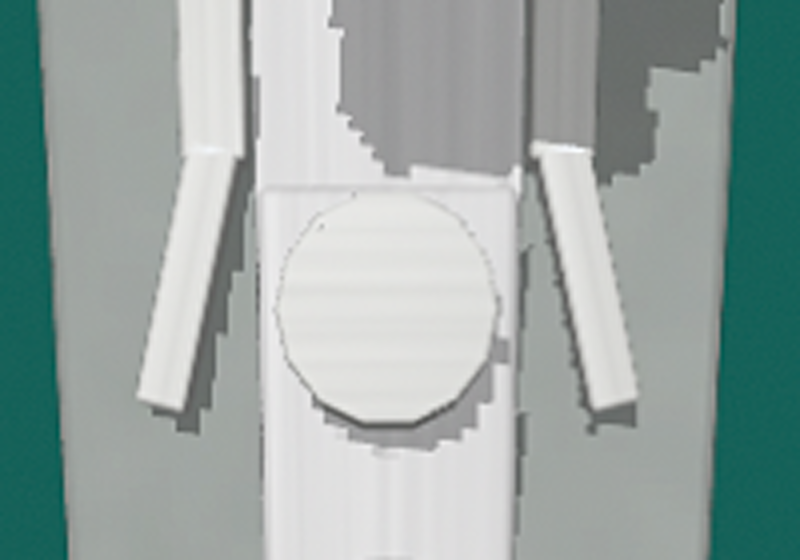

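```bash
python3 -m crank '{"delta_pos":[[5,0,0],[10,0,0],[15,0,0],[20,0,0],[25,0,0],[30,0,0],[35,0,0],[40,0,0],[45,0,0],[50,0,0]],"twist":[[0,0,0],[0,0,0],[0,0,0],[0,0,0],[0,0,0],[0,0,0],[0,0,0],[0,0,0],[0,0,0],[0,0,0]],"hand":[0,0,0,0,0,0,0,0,0,0]}'; python3 - <<'E'
from h import *
O=[.5992,.2040];th=np.radians(7.1)
plan((*tf(O,th,[-.0006,-.0993])[0],.053,7.1))
p,d=arm.capture("wrist")
cv2.imwrite("pics/w9c.png",cv2.resize(p[0:140,180:380,::-1],None,fx=4,fy=4,interpolation=cv2.INTER_CUBIC))
E
```

```text
clock: 9.2
position: [0.6133, 0.0815, 0.0532]
tool_rot: [0.0, 0.662, 0.749, 0.0]
force: [-0.0, -0.5, -1.2]
grip_width: 0.0106
clock 9.2 pos [0.6133 0.0815 0.0532] F [-0.  -0.5 -1.2] w 0.0106
[24.   0.5  0.2] [ 0.   -0.   -0.01]
```

View pics/w9c.png

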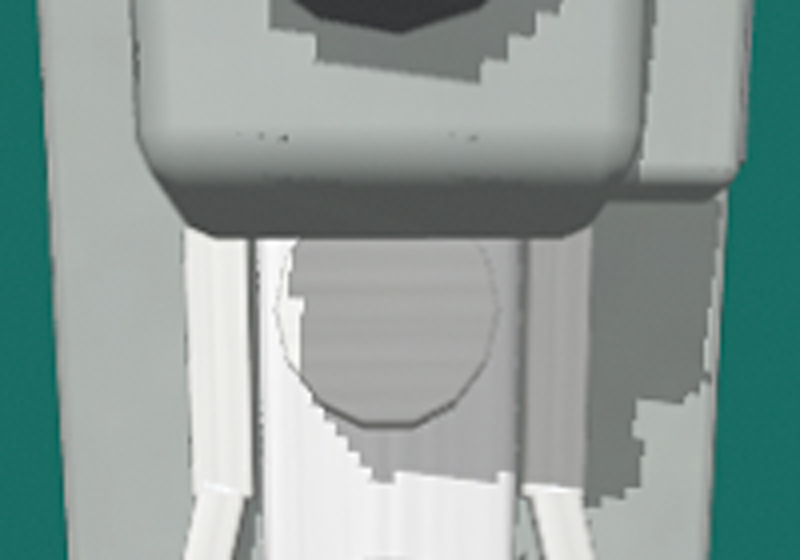

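```bash
python3 -m crank '{"delta_pos":[[3,0,0],[6,0,0],[9,0,0],[12,0,0],[15,0,0],[17,0,0],[18,0,0],[19,0,0]],"twist":[[0,0,0],[0,0,0],[0,0,0],[0,0,0],[0,0,0],[0,0,0],[0,0,0],[0,0,0]],"hand":[0,0,0,0,0,0,0,0]}'
python3 -m crank '{"delta_pos":[[1,0,0],[1.5,0,0],[2,0,0],[2,0,0]],"twist":[[0,0,0],[0,0,0],[0,0,0],[0,0,0]],"hand":[0,0,0,0]}'
python3 -m crank '{"delta_pos":[[0.5,0,0],[1,0,0],[1.5,0,0],[1.5,0,0]],"twist":[[0,0,0],[0,0,0],[0,0,0],[0,0,0]],"hand":[0,0,0,0]}'
```

```text
clock: 10.05
position: [0.611, 0.1, 0.0532]
tool_rot: [0.0, 0.662, 0.749, -0.0]
force: [0.1, 0.2, -1.0]
grip_width: 0.0111
clock: 10.45
position: [0.6108, 0.102, 0.0532]
tool_rot: [-0.0, 0.662, 0.749, 0.0]
force: [-0.5, -0.7, -1.0]
grip_width: 0.0111
clock: 10.85
position: [0.6105, 0.1036, 0.0532]
tool_rot: [-0.0, 0.662, 0.75, 0.0]
force: [-0.4, 0.5, -1.3]
grip_width: 0.0108
```

```bash
python3 -m crank '{"delta_pos":[[0.5,0,0],[1,0,0],[1.5,0,0],[1.5,0,0]],"twist":[[0,0,0],[0,0,0],[0,0,0],[0,0,0]],"hand":[0,0,0,0]}'
python3 -m crank '{"delta_pos":[[0.5,0,0],[1,0,0],[1,0,0]],"twist":[[0,0,0],[0,0,0],[0,0,0]],"hand":[0,0,0]}'
python3 - <<'E'
from h import *
O=[.5992,.2040];th=np.radians(7.1)
plan((*tf(O,th,[-.0006,-.0993])[0],.053,7.1))
p,d=arm.capture("wrist")
cv2.imwrite("pics/w10c.png",cv2.resize(p[0:140,180:380,::-1],None,fx=4,fy=4,interpolation=cv2.INTER_CUBIC))
p,d=arm.capture("scene");cv2.imwrite("pics/s10.png",cv2.resize(p[180:290,270:430,::-1],None,fx=5,fy=5,interpolation=cv2.INTER_CUBIC))
E
```

```text
clock: 11.25
position: [0.6104, 0.1051, 0.0532]
tool_rot: [-0.0, 0.662, 0.75, 0.0]
force: [-0.1, 0.5, -0.5]
grip_width: 0.0113
clock: 11.55
position: [0.6103, 0.1056, 0.0533]
tool_rot: [0.0, 0.662, 0.749, -0.0]
force: [0.1, -1.5, 0.6]
grip_width: 0.0111
clock 11.55 pos [0.6103 0.1056 0.0533] F [ 0.1 -1.5  0.6] w 0.0111
[-0.2  0.5  0.3] [ 0.    0.02 -0.03]
```

View pics/w10c.png

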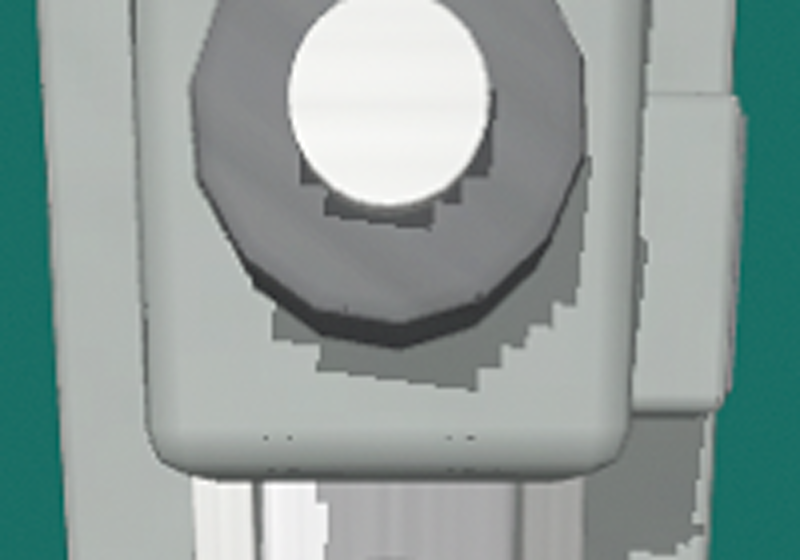

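View pics/s10.png

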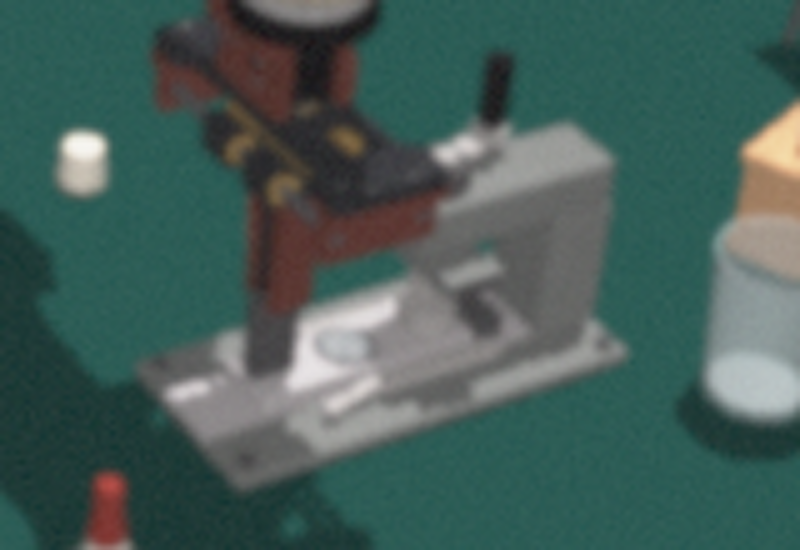

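```bash
python3 -m crank '{"delta_pos":[[0.5,0,0],[1,0,0],[1,0,0]],"twist":[[0,0,0],[0,0,0],[0,0,0]],"hand":[0,0,0]}'
python3 -m crank '{"delta_pos":[[0.5,0,0],[1,0,0],[1,0,0]],"twist":[[0,0,0],[0,0,0],[0,0,0]],"hand":[0,0,0]}'
```

```text
clock: 11.95
position: [0.6104, 0.1057, 0.0534]
tool_rot: [0.001, 0.662, 0.749, -0.0]
force: [0.2, -5.0, 1.7]
grip_width: 0.0109
clock: 12.25
position: [0.6104, 0.1058, 0.0535]
tool_rot: [0.001, 0.663, 0.749, -0.001]
force: [-0.2, -7.3, 2.7]
grip_width: 0.0107
```

```bash
python3 -m crank '{"delta_pos":[[-1,0,0],[-1.5,0,0],[-1.5,0,0],[-1.5,0,0],[-1.5,0,0],[-1.5,0,-40],[-1.5,0,-80],[-1.5,0,-130],[-1.5,0,-180]],"twist":[[0,0,0],[0,0,0],[0,0,0],[0,0,0],[0,0,0],[0,0,0],[0,0,0],[0,0,0],[0,0,0]],"hand":[0,0,0.45,0.45,0.45,0.45,0.45,0.45,0.45]}'; python3 - <<'E'
from h import *
O=[.5989,.2043];th=np.radians(7.1)
k=tf(O,th,[.045*np.cos(2.57),.045*np.sin(2.57)])[0];print("knob",k)
plan((*k,.235,7.1),(*k,.157,7.1))
p,d=arm.capture("top");cv2.imwrite("pics/top11.png",cv2.resize(p[120:220,170:320,::-1],None,fx=5,fy=5,interpolation=cv2.INTER_CUBIC))
T=wristT();p,d=arm.capture("wrist");cv2.imwrite("pics/w11.png",p[:,:,::-1]);np.save("pics/w11T.npy",T)
for n in ("knob_mid","cell","screw_axis"): print(n,[(x["location"],x["confidence"]) for x in arm.mark_of("wrist",n)])
m=arm.camera_model("wrist"); print(proj(m,[[*k,.173],[*k,.131],[*O,.152]],T))
E
```

```text
clock: 13.15
position: [0.6096, 0.1071, 0.2349]
tool_rot: [-0.0, 0.662, 0.75, -0.0]
force: [-0.1, 0.8, -1.2]
grip_width: 0.0392
knob [0.55833447 0.22377916]
clock 13.15 pos [0.6096 0.1071 0.2349] F [-0.1  0.8 -1.2] w 0.0392
[122.2 -36.4  -0. ] [-0.04 -0.02  0.03]
[122.2 -36.4  78. ] [-0.04 -0.02  0.03]
knob_mid [([247.3, 38.0], 0.72)]
cell []
screw_axis [([270.7, 96.2], 0.95)]
[[218.71857818  55.04333259]
 [226.66535455  66.18881495]
 [271.49205573  93.60551016]]
```

View pics/w11.png

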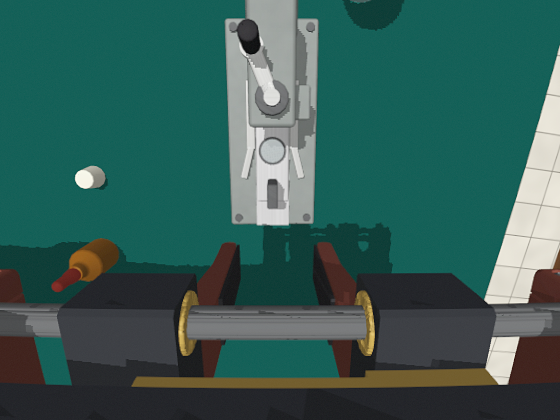

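View pics/top11.png

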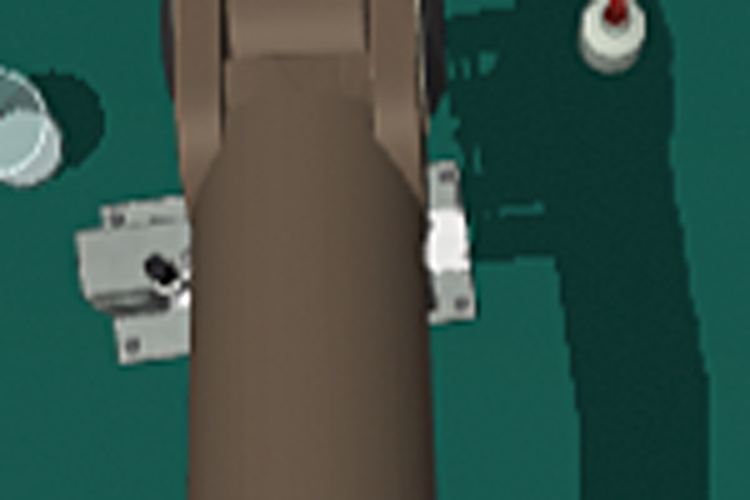

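```bash
python3 - <<'E'
from h import *
m=arm.camera_model("wrist");T=np.load("pics/w11T.npy")
W=onplane(m,[[247.3,38],[270.7,96.2],[249,27]],[.152,.152,.173],T);print(W)
O=np.array([.5989,.2043]);th=np.radians(7.1)
R=np.array([[np.cos(th),-np.sin(th)],[np.sin(th),np.cos(th)]])
for w in (W[0],W[2]):
  for o in (O,W[1][:2]):
    l=(w[:2]-o)@R; print(l,np.hypot(*l),np.degrees(np.arctan2(l[1],l[0])))
print((W[1][:2]-O)@R)
E
python3 - <<'E'
import cv2
p=cv2.imread("pics/w11.png");cv2.imwrite("pics/w11c.png",cv2.resize(p[0:130,210:330],None,fx=4,fy=4,interpolation=cv2.INTER_CUBIC))
E
```

```text
[[0.57545223 0.24267346 0.152     ]
 [0.59850797 0.20225806 0.152     ]
 [0.57799277 0.24486696 0.173     ]]
[-0.01852496  0.04097739] 0.044970220864357605 114.32665505703332
[-0.01788354  0.04295522] 0.046529260056868686 112.6034205807765
[-0.01573278  0.04284005] 0.04563759853200189 110.16548337498887
[-0.01509136  0.04481788] 0.04729050240353263 108.60973332416164
[-0.00064142 -0.00197783]
```

View pics/w11c.png

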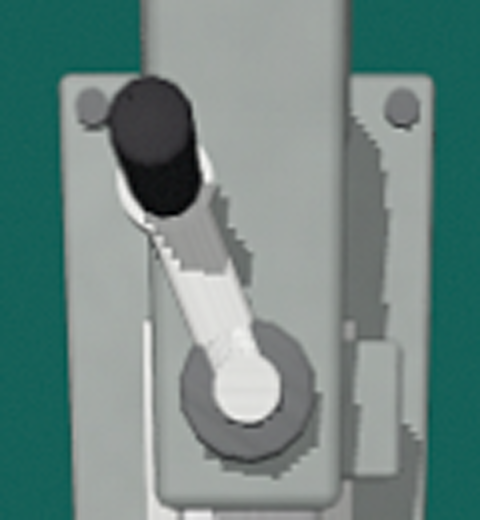

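```bash
python3 - <<'E'
from h import *
O=[.5989,.2043];th=np.radians(7.1)
k=tf(O,th,[-.0175,.0405])[0]
plan((*k,.235,7.1),(*k,.158,7.1))
E
```

```text
clock 13.4 pos [0.6098 0.1072 0.2329] F [ 0.6  0.8 -1.3] w 0.0395
[138.2 -16.2  -2. ] [-0.02 -0.05  0.04]
[138.1 -16.2  75. ] [-0.02 -0.05  0.04]
```

```bash
python3 -m crank '{"delta_pos":[[50,-6,0],[100,-12,0],[138,-16,0],[138,-16,0],[138,-16,30]],"twist":[[0,0,0],[0,0,0],[0,0,0],[0,0,0],[0,0,0]],"hand":[0.45,0.45,0.45,0.45,0.45]}'; python3 - <<'E'
from h import *
O=[.5989,.2043];th=np.radians(7.1)
k=tf(O,th,[-.0175,.0405])[0]
plan((*k,.158,7.1))
T=wristT();p,d=arm.capture("wrist");cv2.imwrite("pics/w12.png",p[:,:,::-1]);
p,d=arm.capture("scene");cv2.imwrite("pics/s12.png",cv2.resize(p[150:280,290:430,::-1],None,fx=4.5,fy=4.5,interpolation=cv2.INTER_CUBIC))
print(proj(arm.camera_model("wrist"),[[*k,.173],[*k,.152]],T))
E
```

```text
clock: 13.9
position: [0.578, 0.2436, 0.2042]
tool_rot: [0.001, 0.661, 0.751, 0.002]
force: [0.6, -0.6, 0.3]
grip_width: 0.0398
clock 13.9 pos [0.578  0.2436 0.2042] F [ 0.6 -0.6  0.3] w 0.0398
[-1.1 -1.8 46.1] [ 0.17 -0.07  0.18]
[[273.6614051  235.8077884 ]
 [273.74732011 226.90103765]]
```

View pics/w12.png

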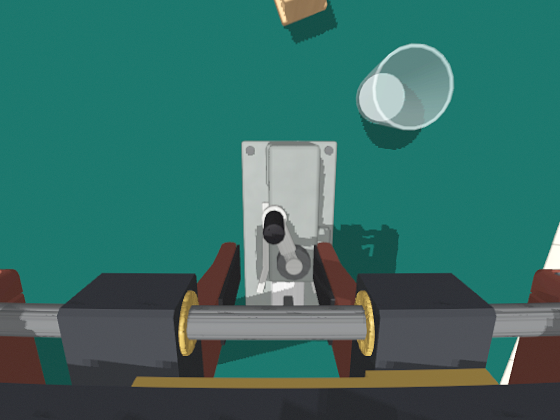

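View pics/s12.png

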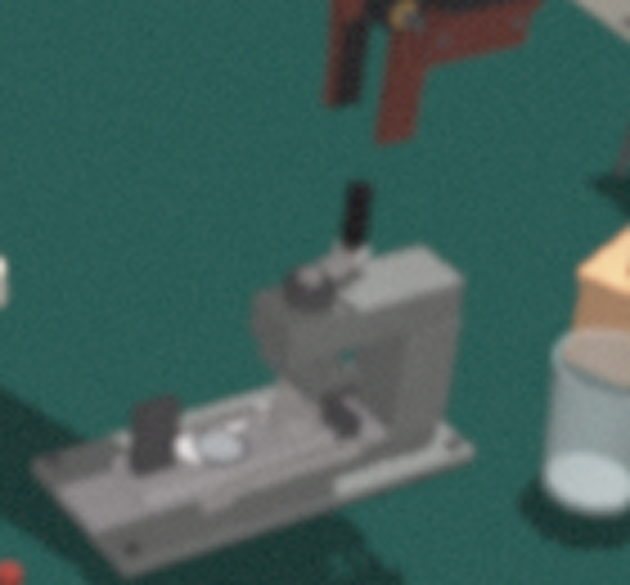

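```bash
python3 -m crank '{"delta_pos":[[-1,-1.8,25],[-1,-1.8,46],[-1,-1.8,46],[-1,-1.8,46],[-1,-1.8,46],[-1,-1.8,46],[-1,-1.8,46]],"twist":[[0,0,0],[0,0,0],[0,0,0.2],[0,0,0.2],[0,0,0.2],[0,0,0.2],[0,0,0.2]],"hand":[0.45,0.45,0.45,0,0,0,0]}'; python3 - <<'E'
from h import *
O=[.5989,.2043];th=np.radians(7.1)
k=tf(O,th,[-.0175,.0405])[0]
plan((*k,.158,7.1))
R=np.array([[np.cos(th),-np.sin(th)],[np.sin(th),np.cos(th)]])
print((arm.get_obs()["position"][:2]-O)@R)
T=wristT();p,d=arm.capture("wrist");cv2.imwrite("pics/w13.png",p[:,:,::-1]);
p,d=arm.capture("scene");cv2.imwrite("pics/s13.png",cv2.resize(p[150:280,290:430,::-1],None,fx=4.5,fy=4.5,interpolation=cv2.INTER_CUBIC))
E
```

```text
clock: 14.7
position: [0.5761, 0.2403, 0.1581]
tool_rot: [0.0, 0.663, 0.748, 0.001]
force: [0.1, 0.5, -0.5]
grip_width: 0.0112
clock 14.7 pos [0.5761 0.2403 0.1581] F [ 0.1  0.5 -0.5] w 0.0112
[1.9 0.7 0.1] [ 0.07 -0.03 -0.21]
[-0.01821852  0.03857356]
```

View pics/w13.png

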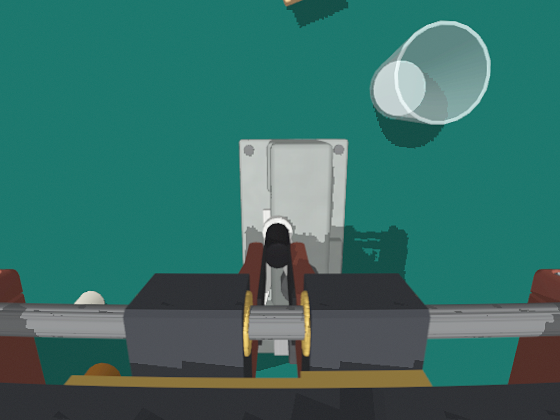

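View pics/s13.png

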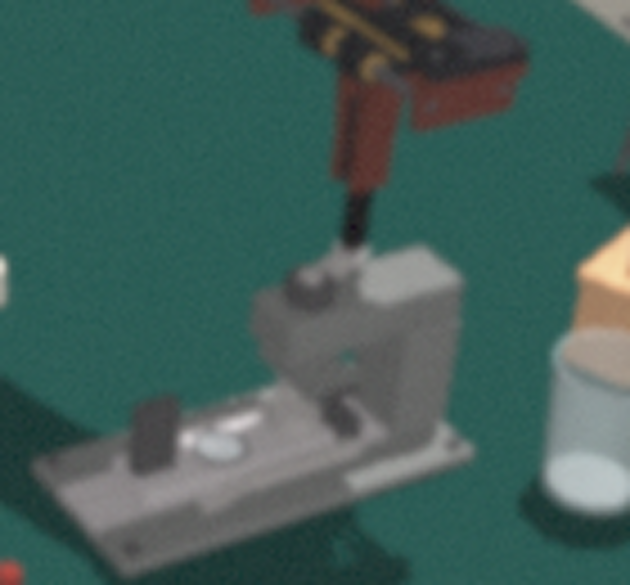

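```bash
python3 - <<'E'
from h import *
o=arm.get_obs();P=o["position"];print(P,o["grip_width"],o["force"])
ms=arm.camera_model("scene")
print((proj(ms,[P,P+[0,0,-.019],P+[0,0,.015],P+[0,0,-.027]])-[290,150])*4.5)
T=wristT();m=arm.camera_model("wrist")
print(proj(m,[[*P[:2],.173],[*P[:2],.131]],T))
p=cv2.imread("pics/w13.png");cv2.imwrite("pics/w13c.png",cv2.resize(p[190:300,220:340],None,fx=5,fy=5,interpolation=cv2.INTER_CUBIC))
p,d=arm.capture("scene");cv2.imwrite("pics/s13b.png",cv2.resize(p[150:230,330:430,::-1],None,fx=7,fy=7,interpolation=cv2.INTER_CUBIC))
E
```

```text
[0.57582459 0.24032832 0.15779741] 0.0031564841208548246 [-0.27469703 -0.17282687  0.10810132]
[[351.22920224 207.52684874]
 [347.40267279 234.99050735]
 [354.28849677 185.53817975]
 [345.80753493 246.42616777]]
[[276.33117115 260.93958514]
 [276.17047657 236.39057676]]
```

View pics/w13c.png

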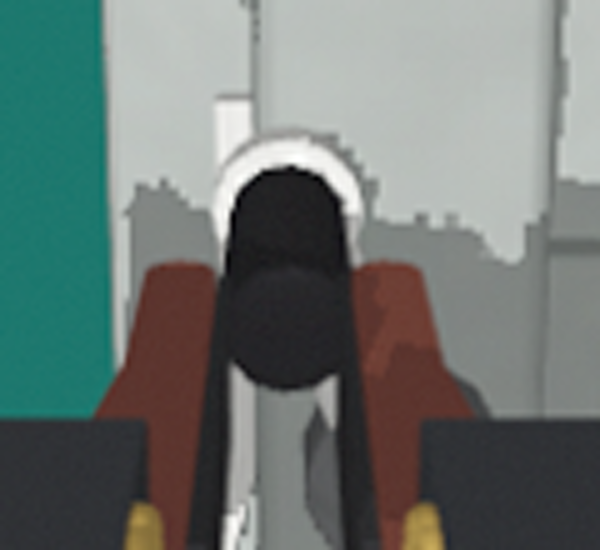

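View pics/s13b.png

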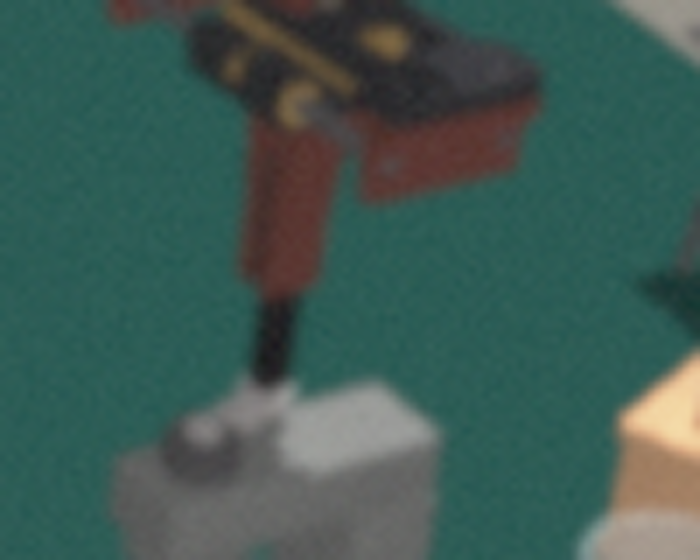

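```bash
python3 - <<'E'
from h import *
p,d=arm.capture("wrist");cv2.imwrite("pics/w14.png",cv2.resize(p[150:330,190:370,::-1],None,fx=3.3,fy=3.3,interpolation=cv2.INTER_CUBIC))
o=arm.get_obs();print(o["grip_width"],o["clock"])
E
```

```text
0.0006262686222618758 14.9
```

View pics/w14.png

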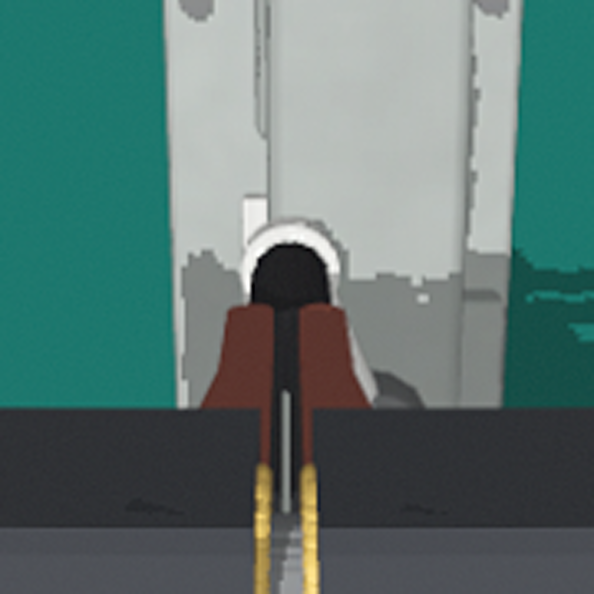

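```bash
python3 - <<'E'
from h import *
m=arm.camera_model("wrist");Tc=m["T_tool_cam"]
print("tip",proj(m,[[0.01,.0,.019],[-.01,0,.019],[0,0,.019],[0,0,0],[0.01,0,-.015],[0,0,-.03]],Tc))
p,d=arm.capture("wrist")
for r,c in((262,262),(262,291),(250,262),(232,278),(225,278),(240,278)): 
    z=d[r,c]; print(r,c,z,bydepth(m,[[c,r]],[z],Tc).round(4))
print(arm.get_obs()["position"])
E
```

```text
tip [[276.20991219 225.56072537]
 [276.22071262 254.52007042]
 [276.21537845 240.22246745]
 [276.26530018 250.86034148]
 [276.30694595 243.71134015]
 [276.36691835 272.50640836]]
262 262 0.14416647 [[ 0.0127 -0.0065 -0.0461]]
262 291 0.14502771 [[ 0.0123  0.0066 -0.0453]]
250 262 0.15897469 [[ 0.0125 -0.0071 -0.0308]]
232 278 0.1926419 [[0.0107 0.001  0.0035]]
225 278 0.20750475 [[0.0104 0.0012 0.0188]]
240 278 0.0 [[ 0.0703 -0.0003 -0.18  ]]
[0.57563922 0.24026834 0.1574255 ]
```

```bash
python3 - <<'E'
from h import *
m=arm.camera_model("wrist");Tc=m["T_tool_cam"]
p,d=arm.capture("wrist");np.save("pics/w15d.npy",d)
for c in (262,270,278,291):
  for r in (218,222,230,238,242,244,246,248,250,256,266,272,276,285):
    z=d[r,c]
    if z>0: print(c,r,p[r,c],bydepth(m,[[c,r]],[z],Tc)[0].round(4))
E
```

```text
262 218 [182 188 183] [-0.0202 -0.0147  0.1461]
262 222 [179 186 181] [-0.0247 -0.0148  0.1466]
262 230 [188 194 190] [-0.0336 -0.0149  0.1468]
262 238 [124 129 127] [-0.043  -0.0151  0.1479]
262 242 [112 107 103] [ 0.0124 -0.0076 -0.019 ]
262 244 [91 51 44] [ 0.0119 -0.0075 -0.0207]
262 246 [92 53 46] [ 0.0121 -0.0074 -0.024 ]
262 248 [92 54 46] [ 0.0121 -0.0073 -0.0271]
262 250 [93 53 47] [ 0.0124 -0.0071 -0.0306]
262 256 [91 53 47] [ 0.0127 -0.0068 -0.039 ]
262 266 [92 52 45] [ 0.0125 -0.0063 -0.0502]
262 272 [92 51 44] [ 0.0123 -0.0061 -0.0559]
262 276 [47 50 52] [ 0.0344 -0.0038 -0.1055]
262 285 [49 50 53] [ 0.0344 -0.0036 -0.1103]
270 218 [174 174 171] [ 0.0108 -0.0043  0.0344]
270 222 [236 236 234] [ 0.01   -0.0041  0.0272]
270 230 [29 29 32] [ 0.0082 -0.004   0.0152]
270 238 [30 29 30] [ 0.0091 -0.0036 -0.0029]
270 242 [69 42 39] [ 0.0122 -0.0034 -0.0183]
270 244 [92 53 46] [ 0.0125 -0.0033 -0.0223]
270 246 [91 52 45] [ 0.0129 -0.0032 -0.0262]
270 248 [91 54 46] [ 0.0119 -0.0032 -0.0266]
270 250 [92 53 46] [ 0.0125 -0.0031 -0.031 ]
270 256 [91 52 44] [ 0.0126 -0.003  -0.039 ]
[... 743 characters left out ...]
99  0.0006 -0.0546]
278 285 [33 33 34] [ 0.0107  0.0006 -0.0643]
291 218 [185 190 187] [0.0088 0.0106 0.0416]
291 222 [163 171 165] [0.0056 0.0107 0.0423]
291 230 [240 240 237] [0.0042 0.01   0.0277]
291 238 [170 169 167] [-0.0011  0.01    0.0266]
291 242 [130 122 121] [ 0.0118  0.0079 -0.0172]
291 244 [91 52 45] [ 0.0127  0.0076 -0.0229]
291 246 [91 52 46] [ 0.0122  0.0075 -0.0244]
291 248 [90 51 43] [ 0.0127  0.0073 -0.0287]
291 250 [92 54 47] [ 0.0122  0.0073 -0.0302]
291 256 [91 50 44] [ 0.0118  0.007  -0.037 ]
291 266 [91 53 45] [ 0.0122  0.0064 -0.0493]
291 272 [93 51 45] [ 0.0123  0.0061 -0.0557]
291 276 [47 49 53] [ 0.0345  0.0035 -0.1056]
291 285 [49 50 53] [ 0.0339  0.0034 -0.1095]
```

```bash
python3 -m crank '{"delta_pos":[[0,0.5,-3],[1,0.5,-3],[3,0.5,-3],[3,0.5,-3],[3,0.5,20],[3,0.5,36],[3,0.5,36],[3,0.5,36],[3,0.5,36],[3,0.5,36],[3,0.5,36]],"twist":[[0,0,0],[0,0,0],[0,0,0],[0,0,0],[0,0,0],[0,0,0],[0,0,0],[0,0,0],[0,0,0],[0,0,0],[0,0,0]],"hand":[0.45,0.45,0.45,0.45,0.45,0.45,0.45,0,0,0,0]}'; python3 - <<'E'
from h import *
T=wristT();p,d=arm.capture("wrist");cv2.imwrite("pics/w16.png",cv2.resize(p[150:330,190:370,::-1],None,fx=3.3,fy=3.3,interpolation=cv2.INTER_CUBIC))
p,d=arm.capture("scene");cv2.imwrite("pics/s16.png",cv2.resize(p[150:280,290:430,::-1],None,fx=4.5,fy=4.5,interpolation=cv2.INTER_CUBIC))
plan((.5755,.2425,.121,7.1))
E
```

```text
clock: 16.1
position: [0.5764, 0.2434, 0.1221]
tool_rot: [0.0, 0.663, 0.748, 0.001]
force: [0.4, 0.1, 2.0]
grip_width: 0.0156
clock 16.2 pos [0.5764 0.2435 0.1221] F [-0.4  0.6  3.8] w 0.0153
[-0.9 -1.   1.1] [ 0.09 -0.04 -0.21]
```

View pics/w16.png

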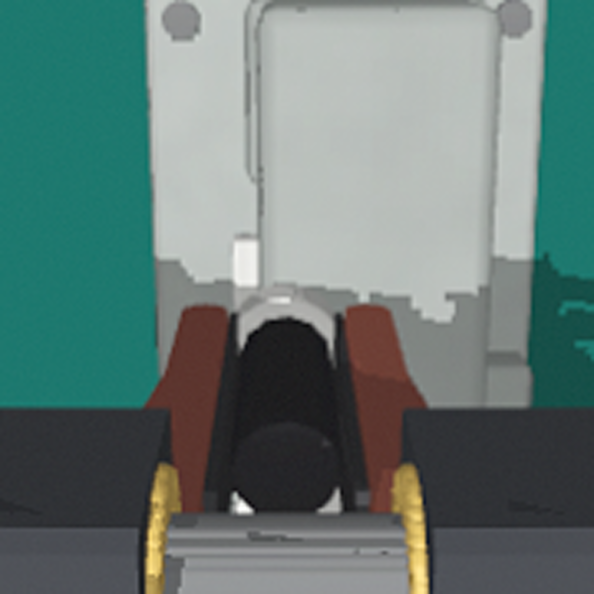

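View pics/s16.png

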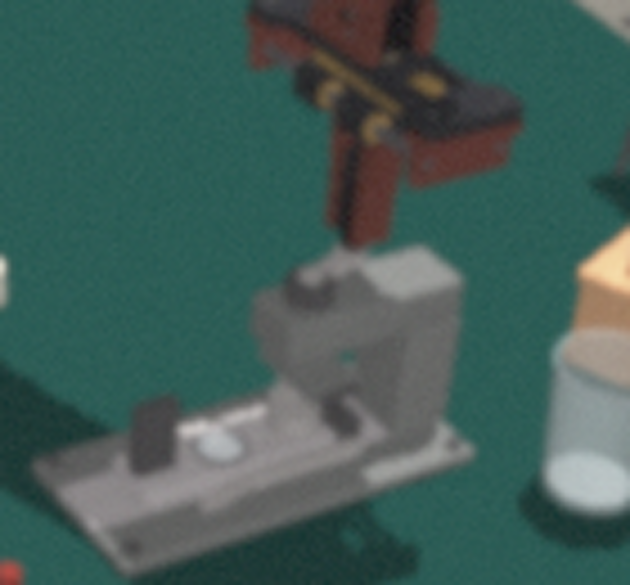

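```bash
cat >> h.py <<'E'
def loc():
    O=np.array([.5989,.2043]);th=np.radians(7.1);R=np.array([[np.cos(th),-np.sin(th)],[np.sin(th),np.cos(th)]])
    o=arm.get_obs();l=(o["position"][:2]-O)@R*1000
    print("t",round(o["clock"],2),"loc mm",l.round(1),"r",np.hypot(*l).round(1),"ang",np.degrees(np.arctan2(l[1],l[0])).round(1),"z",o["position"][2].round(4),"F",o["force"].round(1),"w",o["grip_width"].round(4)); return l
def arc(phi0,deg,n,dz=0,r=45):
    a=np.radians(phi0-np.arange(1,n+1)*deg)
    a0=np.radians(phi0)
    # tool x=clamp y, tool y=clamp x
    print([[round(r*(np.sin(t)-np.sin(a0)),1),round(r*(np.cos(t)-np.cos(a0)),1),dz] for t in a])
E
python3 -c "
from h import *
loc(); arc(114,10,12,-3)"
```

```text
Traceback (most recent call last):
  File "h.py", line 47, in loc
    print("t",round(o["clock"],2),"loc mm",l.round(1),"r",np.hypot(*l).round(1),"ang",np.degrees(np.arctan2(l[1],l[0])).round(1),"z",o["position"][2].round(4),"F",o["force"].round(1),"w",o["grip_width"].round(4)); return l
                                                                                                                                                                                           ^^^^^^^^^^^^^^^^^^^^^
AttributeError: 'float' object has no attribute 'round'
```

```bash
sed -i 's/o\["grip_width"\].round(4)/round(o["grip_width"],4)/' h.py
python3 -c "
from h import *
loc(); arc(114,10,6,-3)"
```

```text
t 16.2 loc mm [-17.5  41.7] r 45.2 ang 112.8 z 0.1221 F [-0.4  0.6  3.8] w 0.0153
[[np.float64(2.6), np.float64(7.4), -3], [np.float64(3.8), np.float64(15.2), -3], [np.float64(3.6), np.float64(23.0), -3], [np.float64(2.1), np.float64(30.7), -3], [np.float64(-0.7), np.float64(38.0), -3], [np.float64(-4.7), np.float64(44.8), -3]]
```

```bash
sed -i 's/print(\[\[round(r\*(np.sin(t)-np.sin(a0)),1),round(r\*(np.cos(t)-np.cos(a0)),1),dz\] for t in a\])/print(phi0,[[float(round(r*(np.sin(t)-np.sin(a0)),1)),float(round(r*(np.cos(t)-np.cos(a0)),1)),dz] for t in a])/' h.py
python3 -c "
from h import *
for p in (113,53,-7,-67,-127,-187): arc(p,10,6)"
```

```text
113 [[2.4, 7.5, 0], [3.5, 15.2, 0], [3.2, 23.1, 0], [1.6, 30.7, 0], [-1.3, 38.0, 0], [-5.5, 44.7, 0]]
53 [[-5.2, 5.8, 0], [-11.4, 10.7, 0], [-18.4, 14.3, 0], [-25.8, 16.8, 0], [-33.6, 17.9, 0], [-41.4, 17.6, 0]]
-7 [[-7.7, -1.6, 0], [-14.9, -4.6, 0], [-21.6, -8.7, 0], [-27.4, -14.0, 0], [-32.3, -20.2, 0], [-35.9, -27.1, 0]]
-67 [[-2.4, -7.5, 0], [-3.5, -15.2, 0], [-3.2, -23.1, 0], [-1.6, -30.7, 0], [1.3, -38.0, 0], [5.5, -44.7, 0]]
-127 [[5.2, -5.8, 0], [11.4, -10.7, 0], [18.4, -14.3, 0], [25.8, -16.8, 0], [33.6, -17.9, 0], [41.4, -17.6, 0]]
-187 [[7.7, 1.6, 0], [14.9, 4.6, 0], [21.6, 8.7, 0], [27.4, 14.0, 0], [32.3, 20.2, 0], [35.9, 27.1, 0]]
```

```bash
python3 -m crank '{"delta_pos":[[0,0,-3],[2.4,7.5,-3],[3.5,15.2,-3],[3.2,23.1,-3],[1.6,30.7,-3],[-1.3,38.0,-3],[-5.5,44.7,-3],[-5.5,44.7,-3]],"twist":[[0,0,0],[0,0,0],[0,0,0],[0,0,0],[0,0,0],[0,0,0],[0,0,0],[0,0,0]],"hand":[0,0,0,0,0,0,0,0]}'; python3 - <<'E'
from h import *
loc()
p,d=arm.capture("wrist");cv2.imwrite("pics/w17.png",p[:,:,::-1])
p,d=arm.capture("scene");cv2.imwrite("pics/s17.png",cv2.resize(p[190:270,320:420,::-1],None,fx=7,fy=7,interpolation=cv2.INTER_CUBIC))
E
```

```text
clock: 17.0
position: [0.6196, 0.2436, 0.1225]
tool_rot: [-0.001, 0.663, 0.748, -0.001]
force: [-0.9, 1.5, -11.4]
grip_width: 0.0152
t 17.0 loc mm [25.4 36.5] r 44.5 ang 55.1 z 0.1225 F [ -0.9   1.5 -11.4] w 0.0152
```

View pics/w17.png

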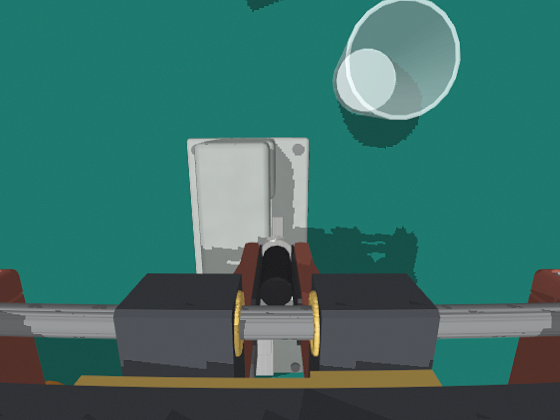

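View pics/s17.png

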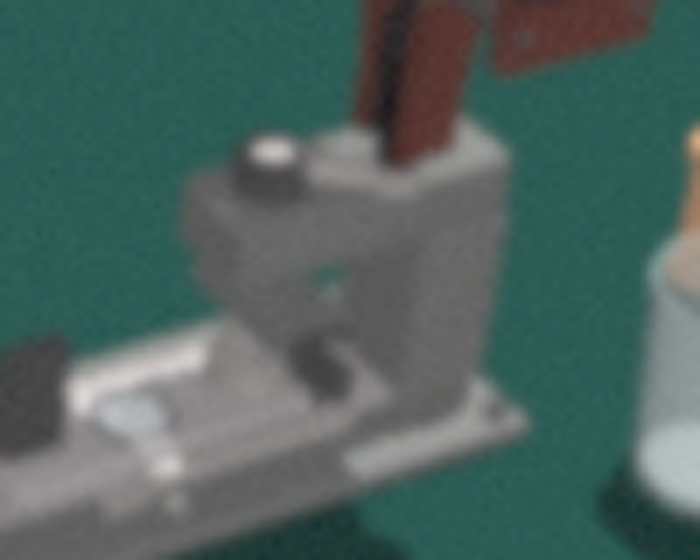

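```bash
python3 -m crank '{"delta_pos":[[-5.2,5.8,2],[-11.4,10.7,2],[-18.4,14.3,2]],"twist":[[0,0,0],[0,0,0],[0,0,0]],"hand":[0,0,0]}'; python3 - <<'E'
from h import *
loc()
p,d=arm.capture("scene");cv2.imwrite("pics/s18.png",cv2.resize(p[190:270,320:420,::-1],None,fx=7,fy=7,interpolation=cv2.INTER_CUBIC))
m=arm.camera_model("scene")
O=[.5989,.2043];th=np.radians(7.1)
for x,y,z in((.039,-.013,.078),(.039,.013,.078),(.039,0,.05),(.054,0,.07),(.022,-.025,.115),(.022,-.025,.085)):
  q=tf(O,th,[x,y])[0]; print(x,y,z,(proj(m,[[*q,z]])-[320,190])*7)
E
```

```text
clock: 17.4
position: [0.6364, 0.2281, 0.1224]
tool_rot: [-0.001, 0.663, 0.749, 0.0]
force: [-4.9, 3.4, -7.0]
grip_width: 0.0152
t 17.4 loc mm [40.1 19. ] r 44.4 ang 25.4 z 0.1224 F [-4.9  3.4 -7. ] w 0.0152
0.039 -0.013 0.078 [[289.31291197 329.59269612]]
0.039 0.013 0.078 [[346.24475647 311.97735454]]
0.039 0 0.05 [[309.17748691 380.9863417 ]]
0.054 0 0.07 [[339.19248624 359.64999689]]
0.022 -0.025 0.115 [[246.94504525 231.79745118]]
0.022 -0.025 0.085 [[238.40711757 298.30745633]]
```

View pics/s18.png

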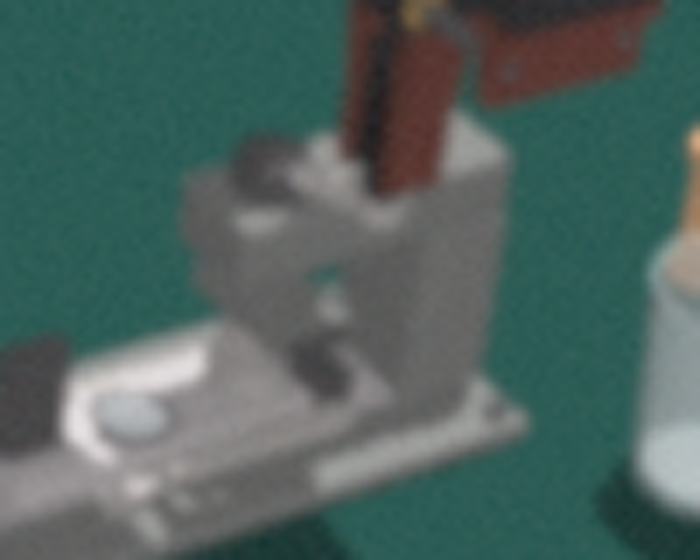

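```bash
cat >> h.py <<'E'
def chk(i):
    loc()
    p,d=arm.capture("scene"); c=p[190:270,320:420]
    cv2.imwrite(f"pics/s{i}.png",cv2.resize(c[:,:,::-1],None,fx=7,fy=7,interpolation=cv2.INTER_CUBIC))
    r=p[222:255,355:385].astype(int); s=r[:,:,0]-r[:,:,2]; print("brass px",(s>25).sum(),"max",s.max())
    p,d=arm.capture("wrist");cv2.imwrite(f"pics/w{i}.png",p[:,:,::-1])
E
python3 -m crank '{"delta_pos":[[-7.4,2.5,0],[-15.2,3.6,0],[-23.1,3.2,0]],"twist":[[0,0,0],[0,0,0],[0,0,0]],"hand":[0,0,0]}'; python3 -c "
from h import *
chk(19)"
```

```text
clock: 17.75
position: [0.6433, 0.2061, 0.1224]
tool_rot: [-0.0, 0.663, 0.749, 0.001]
force: [-0.4, 5.1, -9.5]
grip_width: 0.0153
t 17.75 loc mm [44.2 -3.7] r 44.4 ang -4.8 z 0.1224 F [-0.4  5.1 -9.5] w 0.0153
brass px 0 max 7
```

View pics/s19.png

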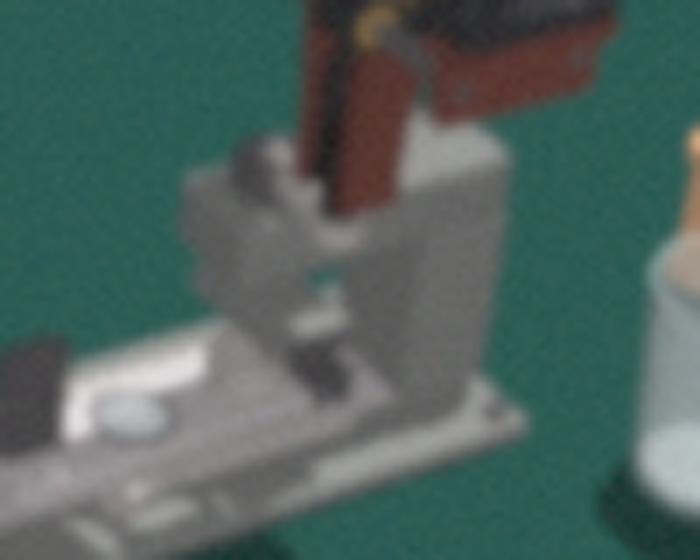

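View pics/w19.png

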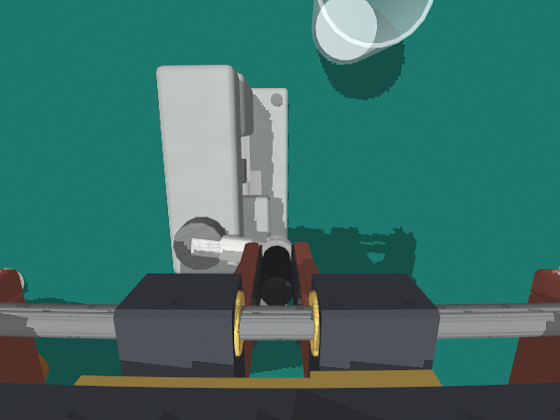

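```bash
python3 -m crank '{"delta_pos":[[-7.7,-1.6,0.5],[-14.9,-4.6,1],[-21.6,-8.7,1]],"twist":[[0,0,0],[0,0,0],[0,0,0]],"hand":[0,0,0]}'; python3 -c "
from h import *
chk(20)"
```

```text
clock: 18.15
position: [0.6383, 0.1833, 0.1223]
tool_rot: [0.0, 0.663, 0.749, 0.002]
force: [1.0, 6.3, -6.6]
grip_width: 0.0153
t 18.15 loc mm [ 36.5 -25.7] r 44.7 ang -35.2 z 0.1223 F [ 1.   6.3 -6.6] w 0.0153
brass px 0 max 7
```

View pics/s20.png

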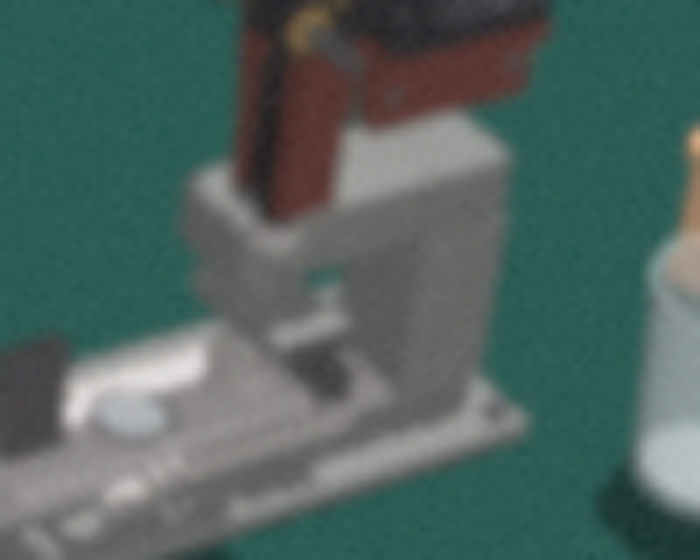

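View pics/w20.png

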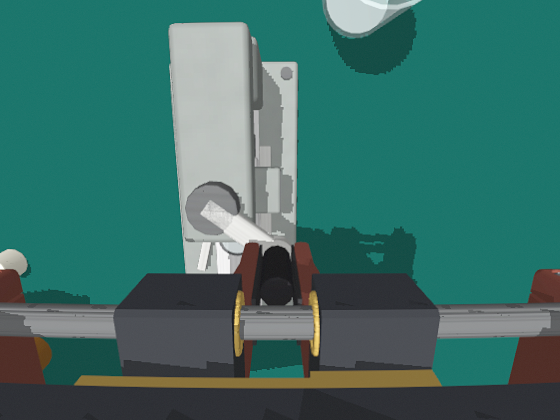

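```bash
python3 -c "
from h import *
for p in (-37,-67,-97,-127,-157,-187,-217): arc(p,10,3)"
python3 -m crank '{"delta_pos":[[-5.8,-5.2,0],[-10.7,-11.4,0],[-14.3,-18.4,0]],"twist":[[0,0,0],[0,0,0],[0,0,0]],"hand":[0,0,0]}'; python3 -c "
from h import *
chk(21)"
```

```text
-37 [[-5.8, -5.2, 0], [-10.7, -11.4, 0], [-14.3, -18.4, 0]]
-67 [[-2.4, -7.5, 0], [-3.5, -15.2, 0], [-3.2, -23.1, 0]]
-97 [[1.6, -7.7, 0], [4.6, -14.9, 0], [8.7, -21.6, 0]]
-127 [[5.2, -5.8, 0], [11.4, -10.7, 0], [18.4, -14.3, 0]]
-157 [[7.5, -2.4, 0], [15.2, -3.5, 0], [23.1, -3.2, 0]]
-187 [[7.7, 1.6, 0], [14.9, 4.6, 0], [21.6, 8.7, 0]]
-217 [[5.8, 5.2, 0], [10.7, 11.4, 0], [14.3, 18.4, 0]]
clock: 18.55
position: [0.6224, 0.166, 0.1223]
tool_rot: [0.001, 0.663, 0.749, 0.002]
force: [3.7, 4.9, -5.9]
grip_width: 0.0157
t 18.55 loc mm [ 18.5 -40.9] r 44.9 ang -65.6 z 0.1223 F [ 3.7  4.9 -5.9] w 0.0157
brass px 0 max 7
```

View pics/s21.png

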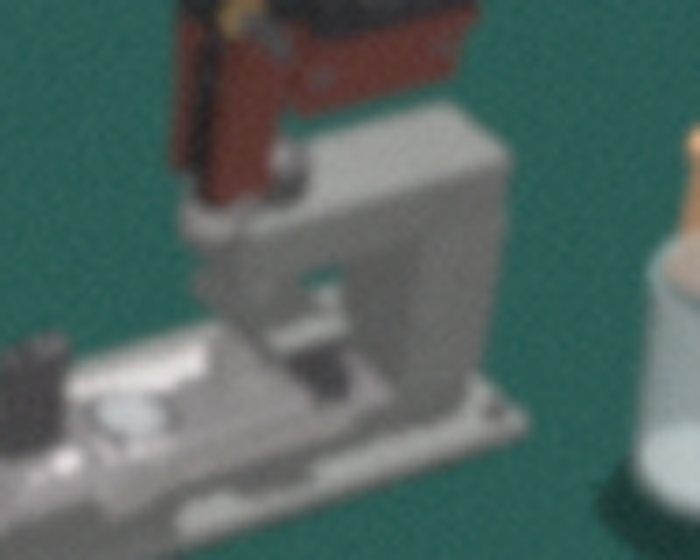

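View pics/w21.png

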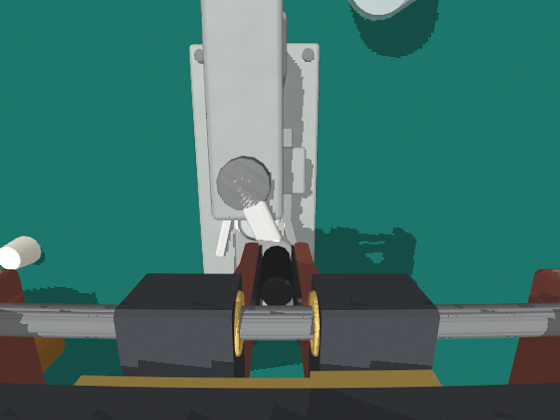

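```bash
python3 -m crank '{"delta_pos":[[-2.4,-7.5,0],[-3.5,-15.2,0],[-3.2,-23.1,0]],"twist":[[0,0,0],[0,0,0],[0,0,0]],"hand":[0,0,0]}'; python3 -c "
from h import *
chk(22)
a=cv2.imread('pics/w22.png');b=cv2.imread('pics/s22.png')
cv2.imwrite('pics/c22.png',np.hstack([cv2.resize(a[90:270,190:370],(560,560)),cv2.resize(b[150:430,150:430],(560,560))])[:, :][::1,::1])
cv2.imwrite('pics/c22.png',cv2.resize(cv2.imread('pics/c22.png'),(800,400)))"
```

```text
clock: 18.95
position: [0.6002, 0.159, 0.1223]
tool_rot: [0.002, 0.663, 0.748, 0.002]
force: [5.4, 2.4, -5.0]
grip_width: 0.0157
t 18.95 loc mm [ -4.3 -45.1] r 45.3 ang -95.5 z 0.1223 F [ 5.4  2.4 -5. ] w 0.0157
brass px 0 max 7
```

View pics/c22.png

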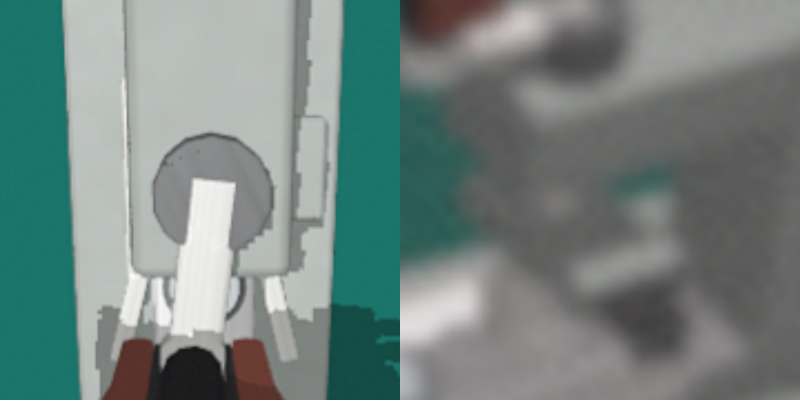

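```bash
cat >> h.py <<'E'
def two(i):
    chk(i)
    a=cv2.imread(f'pics/w{i}.png');b=cv2.imread(f'pics/s{i}.png')
    cv2.imwrite(f'pics/c{i}.png',np.hstack([cv2.resize(a[70:270,190:390],(400,400),interpolation=2),cv2.resize(b[150:430,150:430],(400,400))]))
E
python3 -m crank '{"delta_pos":[[1.6,-7.7,0],[4.6,-14.9,0],[8.7,-21.6,0]],"twist":[[0,0,0],[0,0,0],[0,0,0]],"hand":[0,0,0]}'; python3 -c "
from h import *
two(23)"
```

```text
clock: 19.35
position: [0.5778, 0.164, 0.1222]
tool_rot: [0.002, 0.664, 0.748, 0.001]
force: [7.1, 0.9, -3.1]
grip_width: 0.0156
t 19.35 loc mm [-25.9 -37.3] r 45.4 ang -124.7 z 0.1222 F [ 7.1  0.9 -3.1] w 0.0156
brass px 0 max 6
```

View pics/c23.png

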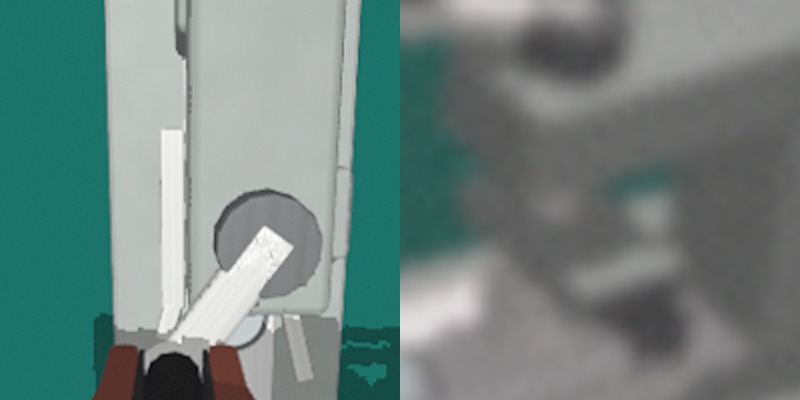

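```bash
python3 -m crank '{"delta_pos":[[5.2,-5.8,0],[11.4,-10.7,0],[18.4,-14.3,0]],"twist":[[0,0,0],[0,0,0],[0,0,0]],"hand":[0,0,0]}'; python3 -c "
from h import *
two(24)"
```

```text
clock: 19.75
position: [0.5607, 0.1794, 0.1221]
tool_rot: [0.002, 0.664, 0.748, -0.0]
force: [3.6, -5.3, 1.2]
grip_width: 0.0155
t 19.75 loc mm [-41.  -19.9] r 45.6 ang -154.1 z 0.1221 F [ 3.6 -5.3  1.2] w 0.0155
brass px 21 max 52
```

View pics/c24.png

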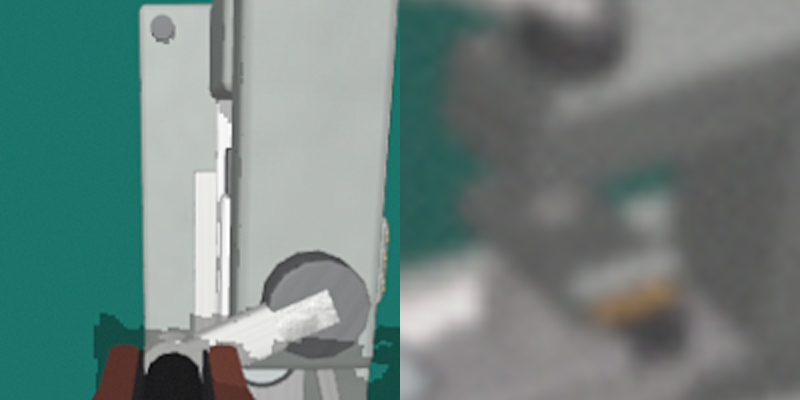

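```bash
python3 -c "
from h import *
arc(-157,7.5,2); arc(-172,7.5,2);arc(-172,5,2)"
python3 -m crank '{"delta_pos":[[5.5,-2,0],[11.3,-3.1,0],[11.3,-3.1,0]],"twist":[[0,0,0],[0,0,0],[0,0,0]],"hand":[0,0,0]}'; python3 -c "
from h import *
two(25)"
```

```text
-157 [[5.6, -1.9, 0], [11.3, -3.1, 0]]
-172 [[5.9, -0.4, 0], [11.7, -0.1, 0]]
-172 [[3.9, -0.4, 0], [7.8, -0.4, 0]]
clock: 20.15
position: [0.5551, 0.1914, 0.122]
tool_rot: [0.0, 0.664, 0.748, -0.0]
force: [-0.7, -3.4, 6.1]
grip_width: 0.0155
t 20.15 loc mm [-45.   -7.4] r 45.6 ang -170.6 z 0.122 F [-0.7 -3.4  6.1] w 0.0155
brass px 47 max 106
```

View pics/c25.png

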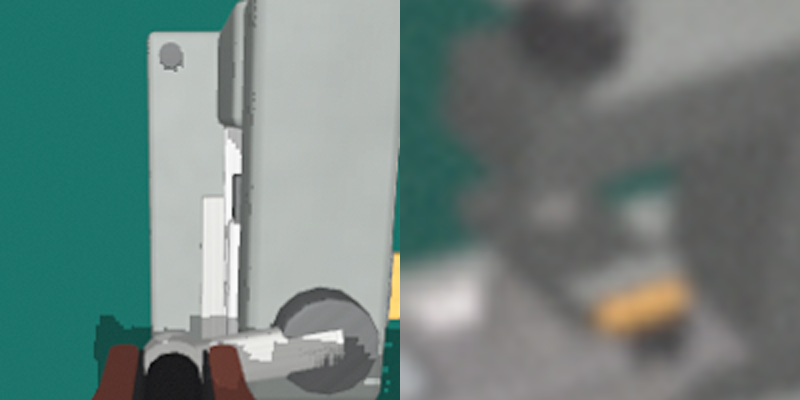

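```bash
cat >> h.py <<'E'
def tab():
    O=np.array([.5989,.2043]);th=np.radians(7.1);R=np.array([[np.cos(th),-np.sin(th)],[np.sin(th),np.cos(th)]])
    T=wristT();m=arm.camera_model("wrist");p,d=arm.capture("wrist")
    s=p.astype(int);M=(s[:,:,0]-s[:,:,2]>50)&(s[:,:,1]-s[:,:,2]>25)&(d>.2)
    M[290:]=False
    v,u=np.nonzero(M); W=bydepth(m,np.c_[u,v],d[v,u],T)
    L=(W[:,:2]-O)@R*1000
    print("n",len(u),"x pct",np.percentile(L[:,0],[1,5,50,95,99]).round(1),"y",np.percentile(L[:,1],[5,95]).round(1),"z",np.percentile(W[:,2],[5,50,95]).round(4),"cols",u.min(),u.max(),"rows",v.min(),v.max())
    cv2.imwrite("pics/tab_%d.png"%int(arm.get_obs()["clock"]*100),p[100:290,280:470,::-1].repeat(3,0).repeat(3,1))
E
python3 -c "
from h import *
tab()"; ls pics/tab*
```

```text
n 207 x pct [38.9 39.4 41.7 62.9 66.8] y [-12.4  11.6] z [0.0009 0.0622 0.0633] cols 384 392 rows 196 229
pics/tab_2030.png
```

View pics/tab_2030.png

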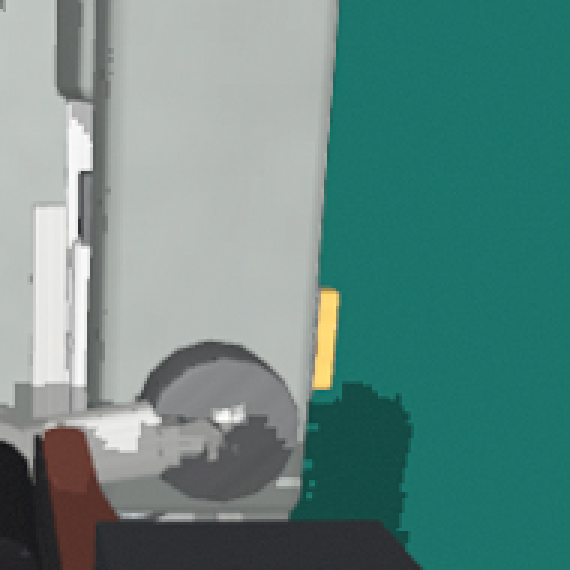

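```bash
python3 -c "
from h import *
T=wristT();m=arm.camera_model('wrist');p,d=arm.capture('wrist')
O=np.array([.5989,.2043]);th=np.radians(7.1);R=np.array([[np.cos(th),-np.sin(th)],[np.sin(th),np.cos(th)]])
for r in (205,212,220):
  for c in range(376,398):
    w=bydepth(m,[[c,r]],[d[r,c]],T)[0];l=(w[:2]-O)@R*1000;print(r,c,p[r,c],l.round(1),w[2].round(3))
" | head -24
```

```text
205 376 [183 188 185] [14.6 18.8] 0.116
205 377 [183 188 185] [15.2 18.8] 0.116
205 378 [183 187 184] [15.8 18.9] 0.116
205 379 [183 187 185] [16.6 18.7] 0.115
205 380 [183 188 185] [17.4 18.6] 0.115
205 381 [175 181 177] [17.7 18.8] 0.115
205 382 [167 174 169] [18.6 18.6] 0.115
205 383 [159 166 161] [19.5 18.4] 0.114
205 384 [149 155 151] [20.1 18.4] 0.114
205 385 [131 136 142] [38.3  6.4] 0.063
205 386 [224 192 127] [39.3  6.3] 0.063
205 387 [251 214 117] [40.2  6.2] 0.062
205 388 [252 215 116] [40.9  6.2] 0.063
205 389 [252 214 116] [41.5  6.3] 0.063
205 390 [254 215 117] [42.5  6.2] 0.062
205 391 [255 217 116] [43.   6.3] 0.063
205 392 [143 144 103] [67.3 -8.6] -0.0
205 393 [ 28 115 106] [68.  -8.5] 0.001
205 394 [ 24 115 107] [68.6 -8.2] 0.002
205 395 [ 30 118 108] [70.2 -8.6] -0.0
205 396 [ 29 117 107] [71.1 -8.6] 0.0
205 397 [ 27 116 106] [72.1 -8.6] 0.0
212 376 [183 188 183] [15.1 14.5] 0.115
212 377 [183 188 184] [15.7 14.4] 0.115
```

```bash
python3 -m crank '{"delta_pos":[[5.9,-0.4,-0.5],[11.7,-0.1,-1],[11.7,-0.1,-1]],"twist":[[0,0,0],[0,0,0],[0,0,0]],"hand":[0,0,0]}'; python3 -c "
from h import *
two(26);tab()
arc(173,5,3)"; ls pics/tab*
```

```text
clock: 20.65
position: [0.5533, 0.2029, 0.1221]
tool_rot: [0.0, 0.664, 0.748, -0.001]
force: [1.1, -4.7, 0.9]
grip_width: 0.0155
t 20.65 loc mm [-45.4   4.2] r 45.6 ang 174.7 z 0.1221 F [ 1.1 -4.7  0.9] w 0.0155
brass px 57 max 115
n 374 x pct [38.8 39.8 43.9 48.3 69.5] y [-11.8  11.8] z [0.0596 0.0614 0.0626] cols 383 396 rows 210 242
173 [[3.9, 0.6, 0], [7.7, 1.6, 0], [11.4, 2.9, 0]]
pics/tab_2030.png
pics/tab_2080.png
```

View pics/c26.png

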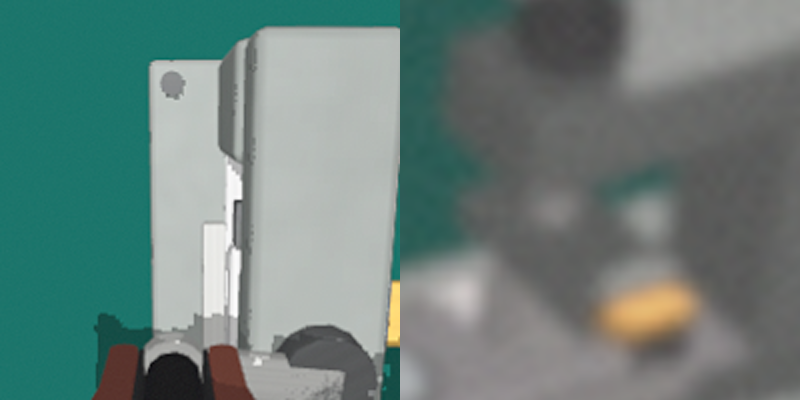

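```bash
python3 -m crank '{"delta_pos":[[4.5,0.7,0],[9,1.9,0],[13.5,3.9,0],[13.5,3.9,0]],"twist":[[0,0,0],[0,0,0],[0,0,0],[0,0,0]],"hand":[0,0,0,0]}'; python3 -c "
from h import *
two(27);tab()"; ls pics/tab*
```

```text
clock: 21.2
position: [0.5553, 0.2176, 0.1221]
tool_rot: [-0.0, 0.663, 0.748, -0.001]
force: [-0.4, -3.5, 1.0]
grip_width: 0.0156
t 21.2 loc mm [-41.7  18.6] r 45.6 ang 156.0 z 0.1221 F [-0.4 -3.5  1. ] w 0.0156
brass px 70 max 112
n 557 x pct [40.3 40.9 47.3 53.7 71. ] y [-11.8  12.7] z [0.0579 0.0606 0.0616] cols 378 397 rows 227 259
pics/tab_2030.png
pics/tab_2080.png
pics/tab_2135.png
```

View pics/c27.png

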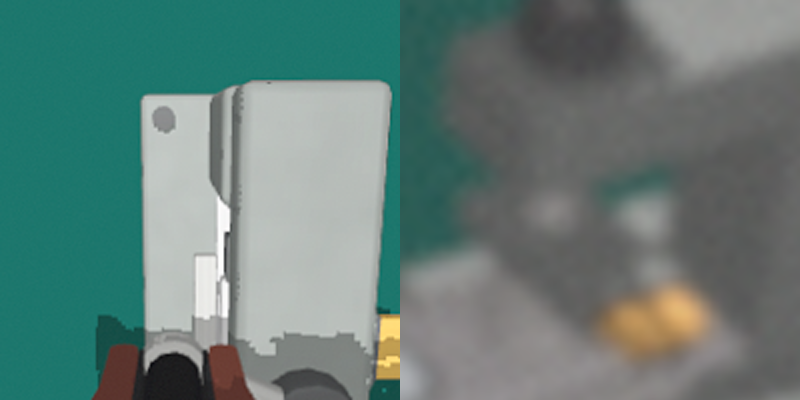

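View pics/tab_2135.png

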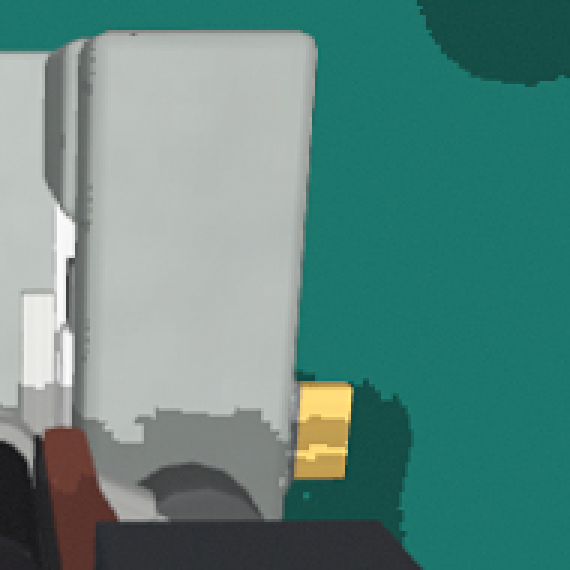

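```bash
python3 -c "
from h import *
T=wristT();m=arm.camera_model('wrist');p,d=arm.capture('wrist')
O=np.array([.5989,.2043]);th=np.radians(7.1);R=np.array([[np.cos(th),-np.sin(th)],[np.sin(th),np.cos(th)]])
for r in (238,):
  for c in range(370,400):
    w=bydepth(m,[[c,r]],[d[r,c]],T)[0];l=(w[:2]-O)@R*1000;print(r,c,p[r,c],l.round(1),w[2].round(3))
"
```

```text
238 370 [183 190 185] [16.1 23.9] 0.115
238 371 [184 190 185] [16.9 23.7] 0.114
238 372 [182 189 184] [17.5 23.7] 0.115
238 373 [177 182 178] [18.2 23.6] 0.114
238 374 [169 174 171] [18.5 24. ] 0.115
238 375 [161 166 163] [19.7 23.3] 0.113
238 376 [148 152 149] [21.1 22.5] 0.111
238 377 [137 140 139] [37.8  5.6] 0.062
238 378 [131 135 139] [39.   5.2] 0.061
238 379 [162 154 139] [40.4  4.6] 0.06
238 380 [250 212 125] [41.1  4.6] 0.06
238 381 [255 223 123] [41.7  4.9] 0.06
238 382 [234 196 104] [42.3  5. ] 0.061
238 383 [224 187  98] [43.   5.2] 0.061
238 384 [225 188  98] [44.  5.] 0.061
238 385 [223 186  97] [44.8  5. ] 0.061
238 386 [255 218 119] [45.7  4.8] 0.06
238 387 [255 222 125] [46.4  4.9] 0.061
238 388 [255 222 124] [47.5  4.7] 0.06
238 389 [255 223 125] [48.1  4.9] 0.06
238 390 [255 223 124] [48.6  5.2] 0.061
238 391 [255 222 122] [49.9  4.6] 0.06
238 392 [255 222 123] [50.9  4.5] 0.06
238 393 [255 222 124] [51.3  4.8] 0.061
238 394 [255 223 124] [52.1  4.8] 0.061
238 395 [255 225 124] [52.8  4.9] 0.061
238 396 [213 181  99] [54.2  4.4] 0.059
238 397 [21 71 69] [ 78.5 -16.2] 0.0
238 398 [16 75 70] [ 79.6 -16.2] 0.0
238 399 [24 79 72] [ 81.2 -16.7] -0.001
```

```bash
python3 -m crank '{"delta_pos":[[0,0,0],[0,0,0],[0,0,0],[0,0,-20],[0,0,-50],[0,0,-90],[-30,0,-130],[-60,0,-130],[-100,0,-130],[-100,0,-130]],"twist":[[0,0,0],[0,0,0],[0,0,0],[0,0,0],[0,0,0],[0,0,0],[0,0,0],[0,0,0],[0,0,0],[0,0,0]],"hand":[0.4,0.4,0.4,0.4,0.4,0.4,0.4,0.4,0.4,0.4]}'; python3 -c "
from h import *
two(28);tab()"; ls pics/tab*
```

```text
clock: 22.4
position: [0.5683, 0.1128, 0.2534]
tool_rot: [0.001, 0.666, 0.746, 0.0]
force: [0.1, -0.7, 0.6]
grip_width: 0.0349
t 22.4 loc mm [-41.7 -87. ] r 96.5 ang -115.6 z 0.2534 F [ 0.1 -0.7  0.6] w 0.0349
brass px 74 max 116
n 1118 x pct [-255.3 -246.7 -222.2   51.8   54.4] y [-191.6    7.4] z [0.0087 0.0488 0.0612] cols 111 362 rows 108 272
pics/tab_2030.png
pics/tab_2080.png
pics/tab_2135.png
pics/tab_2255.png
```

View pics/w28.png

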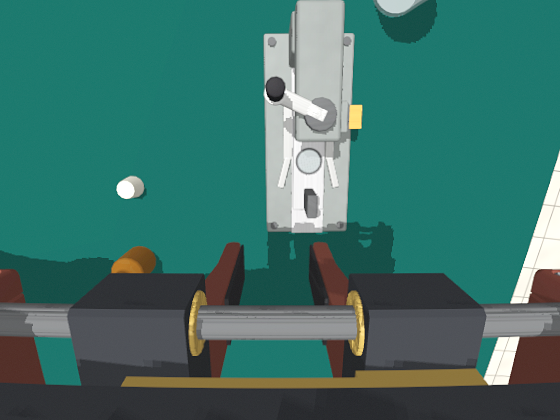

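View pics/s28.png

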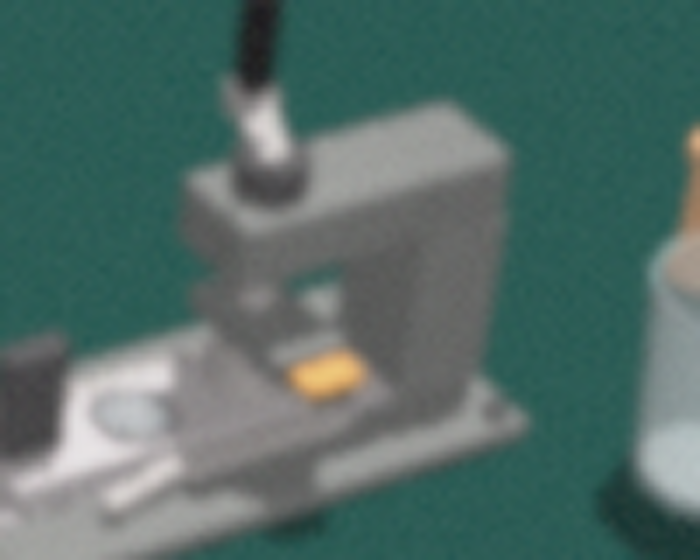

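```bash
python3 -c "
from h import *
T=wristT();m=arm.camera_model('wrist');p,d=arm.capture('wrist')
O=np.array([.5989,.2043]);th=np.radians(7.1);R=np.array([[np.cos(th),-np.sin(th)],[np.sin(th),np.cos(th)]])
v,u=np.mgrid[20:245,250:370];v=v.ravel();u=u.ravel();W=bydepth(m,np.c_[u,v],d[v,u],T);L=(W[:,:2]-O)@R*1000
k=(W[:,2]>.066)&(W[:,2]<.076)&(L[:,1]<-60)
print('fin',L[k].min(0),L[k].max(0),L[k].mean(0),W[k,2].mean())
k=(W[:,2]>.020)&(W[:,2]<.027)&(L[:,1]<-100)&(abs(L[:,0])<30)
print('plate',np.percentile(L[k],[1,50,99],axis=0),np.median(W[k,2]))
print(proj(arm.camera_model('scene'),[[*tf(O,th,[0,-.1])[0],.072]]))
p,d=arm.capture('top');cv2.imwrite('pics/top28.png',p[:,:,::-1])
p,d=arm.capture('scene');cv2.imwrite('pics/s28f.png',p[:,:,::-1])
"
```

```text
fin [  -6.10784509 -114.80677636] [  6.07072825 -86.89449173] [ -0.44854161 -99.93928377] 0.07196588859334214
plate [[ -19.69815866 -114.92107833]
 [  -9.26042606 -107.63251121]
 [  19.69534764 -100.04081564]] 0.024115005809205642
[[324.77762738 239.47604978]]
```

View pics/s28f.png

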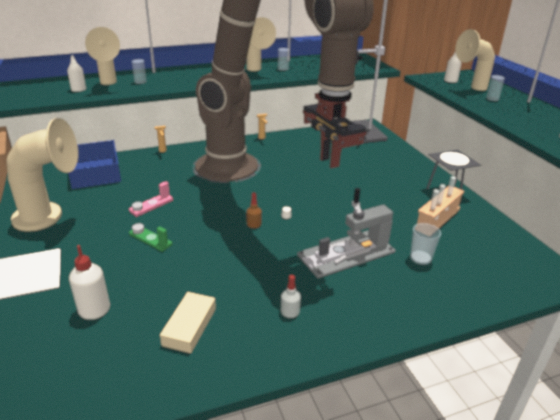

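The cell is home: its fin is at x −0.4, y −99.9 mm, and the plate top is at 24 mm. The tab is out about 14–15 mm, the gripper is clear, and the bystanders look unmoved. Handing in.

```bash
python3 -c "
from h import *
loc(); print(arm.hand_in())"
```

```text
t 22.7 loc mm [-41.9 -79.2] r 89.6 ang -117.9 z 0.2519 F [ 0.1 -0.7  0.8] w 0.0353
the job is handed in; nothing more can be done
None
```

I slid the metal cell along the bed to the stop, wound the crank clockwise about 315° until the force tab stood out, let go and handed in at 22.7 s. No verdict is reported.

**Cell:** it met the stop with about 7 N. After release the wrist depth put its fin at x −0.4 mm, y −99.9 mm of the clamp, and the plate top at z 24 mm. That is home and flat, within about 2 mm of camera error.

**Tab:** it stood out about 14 to 14.5 mm while the knob was still held. Its tip was still at x = 54.4 mm after release, with the box's end at about 40 mm. I could not measure the force between cell and bed directly. From the tab travel I estimate about 18 N at the foot, and about 20 N on the bed with the cell's weight.

**Bench:** the other things look unmoved in the last scene picture, but I did not measure them. The gripper was clear of everything and read about 1 N.

**What disagreed:**
- The fingers end about 19 mm behind the reported tool point, not 19 mm ahead of it.
- Because of that, the first grasp of the knob closed on air above it. I lowered about 36 mm and gripped it properly.
- For the same reason, the cell's fin was probably held only near its top, though it did not slip.

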